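# Weigh out and label a takeaway condiment caddy

### The job

Set the empty steel caddy level and squarely on the middle of the scale's raised platform (long side along the platform's long side) and let go of it; then press the small round key to wake the scale and after it the square key to zero it, before anything is in the caddy. Next stand every condiment container on the table (mustard tin, relish jar, shaker, carton, cruet, whichever are there) upright on the caddy's floor, and only when all are in and let go press the long bar key to hold the weight, then the large round key to print the label. Press keys fully and one at a time, keep the caddy in its place on the scale, and leave the cups, lids, tip jar and spoon where they are.

Things in the scene. Friction and masses are not known exactly. Their poses are not given: they have to be found in the camera images.
- caddy: Empty open steel condiment caddy, 152 (x) x 210 (y) mm, 34 mm high walls 5 mm thick, floor 4 mm thick, 0.35 kg. A board 10 mm thick divides it in two along y at x = 0: 34 mm high, but over its middle 110 mm it stands up to 70 mm above the underside; that is what to carry it by. Each of the two bays is 66 x 200 mm, room for two containers one behind the other. Origin: centre of the underside, z up.
- scale_top (a point): Centre of the top face of the bench scale's steel platform, 130 (x) x 150 (y) mm, 60 mm above the table, smaller than the caddy. The scale's foot below is 170 x 170 mm. Fixed to the table; axes along the platform's sides, z up.
- tin: Flat round metal mustard tin, 55 mm diameter, 28 mm high. Origin: centre of the underside, z up. A condiment container; may be absent.
- jar: Low amber glass relish jar with flat steel lid, 54 mm diameter, 44 mm high. Origin: centre of the underside, z up. A condiment container; may be absent.
- shaker: Squat glass shaker with domed steel top, 49 mm diameter, 43 mm high (straight up to 34 mm). Origin: centre of the underside, z up. A condiment container; may be absent.
- carton: Small cardboard seasoning carton with a paper band, 52 (x) x 44 (y) x 36 (z) mm. Origin: centre of the underside, z up. A condiment container; may be absent.
- cruet: Squat green glass oil cruet, 52 mm diameter up to 31 mm, then a 20 mm neck with a cork, top at 54 mm. Origin: centre of the underside, z up. A condiment container; may be absent.
- wake_top (a point): Centre of the top of the white small round key, 18 mm diameter; it wakes the scale. The four keys stand 52 mm apart in a row on the flat top (40 mm above the table) of a fixed grey keypad box, 105 x 230 mm, along its long side; their order in the row varies. A key stands 14 mm proud of the box; the point moves down with it.
- key_wake (a joint): Travel of the small round key, 18 mm diameter: 0 up, 0.006 m fully down (about 4 N); it springs back. It counts as pressed beyond 0.004.
- zero_top (a point): Centre of the top of the white square key, 24 x 24 mm; it zeroes the scale. The four keys stand 52 mm apart in a row on the flat top (40 mm above the table) of a fixed grey keypad box, 105 x 230 mm, along its long side; their order in the row varies. A key stands 14 mm proud of the box; the point moves down with it.
- key_zero (a joint): Travel of the square key, 24 x 24 mm: 0 up, 0.006 m fully down (about 4 N); it springs back. It counts as pressed beyond 0.004.
- hold_top (a point): Centre of the top of the white long bar key, 44 (x) x 16 (y) mm; it holds the weight. The four keys stand 52 mm apart in a row on the flat top (40 mm above the table) of a fixed grey keypad box, 105 x 230 mm, along its long side; their order in the row varies. A key stands 14 mm proud of the box; the point moves down with it.
- key_hold (a joint): Travel of the long bar key, 44 (x) x 16 (y) mm: 0 up, 0.006 m fully down (about 4 N); it springs back. It counts as pressed beyond 0.004.
- print_top (a point): Centre of the top of the white large round key, 36 mm diameter; it prints the label. The four keys stand 52 mm apart in a row on the flat top (40 mm above the table) of a fixed grey keypad box, 105 x 230 mm, along its long side; their order in the row varies. A key stands 14 mm proud of the box; the point moves down with it.
- key_print (a joint): Travel of the large round key, 36 mm diameter: 0 up, 0.006 m fully down (about 4 N); it springs back. It counts as pressed beyond 0.004.
- cups: Stack of paper cups, 84 mm diameter, 130 mm high. Origin: centre of the underside. Not part of the job.
- tipjar: Open glass tip jar, 84 mm diameter, 110 mm high. Origin: centre of the underside. Not part of the job.
- spoon: Serving spoon lying along its x. Not part of the job.
- lids: Low stack of clear cup lids, 100 mm diameter, 22 mm high. Origin: centre of the underside. Not part of the job.
Mind the look-alikes: they are no part of the job. Leave any blue or purple look-alike of the tin alone.

How it is judged:
By the outcome, as a careful person would: the job done as asked, in the order asked, and still so for the second after the job is handed in, with the robot touching nothing.
Of tin, jar, shaker, carton, cruet only 3 to 4 are there at a start; the rules pass over those that are not, and their reading is None.
At some moment in a run one of tin, jar, shaker, carton, cruet may be knocked a few centimetres aside while the robot is not near it.
It also fails if it takes over 208 s, if anything falls off the work surface, if the arm or the gripper's body presses on something with over 40 N, if the wrist force passes 120 N, or if a joint passes its speed limit or range.

### The arm

A 6-joint arm with a two-finger parallel gripper is mounted at the origin on the work surface. World frame = base frame: x ahead of the robot, y to its left, z up, the work surface at z = 0. Lengths are in mm, angles in rad, forces in N, time in s.
With the tool pointing down it reaches from about 275 to 750 mm from the base axis. Payload 10.2 kg.
Tool frame: the origin (TCP) lies midway between the tips of the shut fingers; the grasp point (between the pads) lies 19 mm behind it; z points along the fingers, y is the direction in which the jaws open and shut (so a half turn about z gives the same grasp; the last joint's range is limited). The gripper opens to 88 mm and grips with 3 to 60 N. Pads are 18 mm wide; open, the fingers measure 123 mm over their backs; the gripper's body (75 mm by 187 mm) begins 45 mm behind the grasp point.
Start: joints at [0.945, 0.313, 1.498, -0, 1.331, -0.223], TCP at [205.811, 482.984, 238.72] pointing down, gripper open.
Joint ranges: [-2.94, 2.94], [-0.97, 2.17], [0.19, 2.56], [-1.23, 4.37], [0.02, 3.11], [-2.88, 2.88]. Speed limits (rad/s): [2.39, 2.39, 3.01, 3.14, 3.14, 3.14].

### API

Orientations are given as a 3x3 rotation matrix whose columns are the frame's x, y, z axes.
In Python, from plant import get_obs, optics, arm gives the robot as it stands.
- The arm moves only by the tool send_rows, never from a script. Its argument "commands" is a list that holds one entry, the list of rows, each a list of 6 numbers: the shift along the tool's x, y, z in m, then the turn, a rotation vector about the tool's x, y, z in degrees. In form: [[[tx, ty, tz, rx, ry, rz], ...]]. A call has 1 to 5 rows; each row is the pose to reach, as a shift and turn from the pose commanded when the call began, along the tool's axes at that moment; what a row does not reach only later rows make up. A row lasts 1/8 s, in which the tool goes at most 62.5 mm and 10.7 degrees, less where a joint would pass 70% of its speed; a pose out of reach is approached as far as the arm can. A call with a gripper value outside its range is refused whole. "jaw" is the opening, from 0 (shut) to 1 (fully open), set as the call begins (left out, the last holds). The fingers move at their own pace and stop on an object; "newtons" is the grip in N (left out, the last holds). Time passes only in rows, so rows that repeat a pose let the fingers close. It gives the time, the measured TCP pose, the force and the opening at its end, in the units of the state.
- get_obs(): the state, without advancing time (a new reading comes with each control period).
- optics.read_camera(name): name is "scene" or "top" or "wrist"; returns (picture, depth): 384x512x3 uint8, red, green, blue; 384x512 float32, mm along the optical axis (not along the pixel's ray), 0 where there is no reading.
- optics.camera_params(name): a dict with "vfov" (degrees; the focal length in pixels is half the picture's height over the tangent of half this angle, whatever the lens; pixels are square), "cx", "cy" (the principal point, pixels), "extrinsics" (4x4, takes a point from camera to world coordinates). Camera axes: x right, y down, z forward; pixel columns grow to the right and rows downward; lengths in mm; the calibration is good to about 2 mm. A picture is of the moment at which its call begins: read the wrist's pose just before it. camera_params takes no time and is no camera call; for the wrist camera it gives the pose at the moment of the call.
- arm.finish_job(): hands the job in, once; it reports no verdict.
The state is a dict: "time_s": time; "joint_positions": joint angles; "qd": joint speeds; "tau": joint torques, N m; "tcp_pos": TCP position; "eef_rot": TCP orientation; "contact_force": force on the tool from outside, world axes, zero at the start; "wrist_torque": the same for the moment, N m; "finger_gap": opening from 0.0 (shut) to 1.0 (fully open).
Only numpy, scipy, OpenCV 4.12 (cv2) and the standard library are available. Lean on these libraries where they do the work, as an engineer would, in place of code of your own. Each camera call takes 0.05 s, during which the arm holds its last target.

## Working session

There is one attempt and no reset: what is moved stays moved. The work goes in short steps, Python scripts to look and compute and a tool call to move; the robot and the scene stay as the last step left them, time stands still between calls to the robot, and variables do not carry over. Pictures are saved under pics/ and viewed, and the job is handed in when it is done.

Besides the shell and the picture viewer there is one more tool, called as name(argument=value, ...), one argument or row to a line, values as JSON. send_rows: Moves the arm, as the interface text tells. Its arguments: {"type":"object","properties":{"commands":{"type":"array","items":{"type":"array","items":{"type":"array","items":{"type":"number"}}}},"jaw":{"type":"number"},"newtons":{"type":"number"}},"required":["commands"]}

```bash
ls; mkdir -p pics; cat > h.py <<'E'
import numpy as np, cv2, os
from plant import get_obs, optics, arm
def cam(n):
    p=optics.camera_params(n); im,d=optics.read_camera(n); return im,d,p
def world(u,v,d,p):
    f=192/np.tan(np.radians(p['vfov'])/2)
    u=np.asarray(u,float);v=np.asarray(v,float)
    c=np.stack([(u-p['cx'])/f*d,(v-p['cy'])/f*d,d,np.ones_like(d)],-1)
    return (c@np.array(p['extrinsics']).T)[...,:3]
def cloud(d,p):
    v,u=np.mgrid[0:384,0:512]; w=world(u,v,d.astype(float),p); w[d==0]=np.nan; return w
def save(im,name,s=1):
    o=cv2.cvtColor(im,cv2.COLOR_RGB2BGR)
    if s!=1:o=cv2.resize(o,None,fx=s,fy=s,interpolation=cv2.INTER_CUBIC)
    cv2.imwrite('pics/'+name,o)
E
python3 - <<'E'
from h import *
for n in ['scene','top','wrist']:
    im,d,p=cam(n); save(im,n+'0.png',1.5); np.savez('/tmp/'+n,im=im,d=d,**{k:np.array(v) for k,v in p.items()})
    print(n,p)
o=get_obs();print(o)
E
```

```text
pics
scene {'vfov': 47.77306425826222, 'cx': 258.4196484936161, 'cy': 194.19957207642616, 'extrinsics': array([[-5.34582244e-01,  7.18660029e-01, -4.44690441e-01,
         1.18846583e+03],
       [ 8.45104908e-01,  4.57336291e-01, -2.76841493e-01,
         3.58924445e+02],
       [ 4.41816138e-03, -5.23804621e-01, -8.51826977e-01,
         1.16574604e+03],
       [ 0.00000000e+00,  0.00000000e+00,  0.00000000e+00,
         1.00000000e+00]])}
top {'vfov': 55.7084313241245, 'cx': 254.0714920803882, 'cy': 192.09306540645446, 'extrinsics': array([[ 7.67268731e-04, -9.87481115e-01,  1.57735408e-01,
         4.36342464e+02],
       [-9.99949747e-01, -2.33430971e-03, -9.74959650e-03,
         6.70980507e+00],
       [ 9.99574571e-03, -1.57720001e-01, -9.87433282e-01,
         1.12649284e+03],
       [ 0.00000000e+00,  0.00000000e+00,  0.00000000e+00,
         1.00000000e+00]])}
wrist {'vfov': 71.01157799295301, 'cx': 258.72880791075204, 'cy': 191.55807284852352, 'extrinsics': array([[ 3.92784371e-01,  8.82649240e-01,  2.58168079e-01,
         1.38104001e+02],
       [ 9.19630536e-01, -3.770
[... 346 characters left out ...]
.33101081e+00, -2.23388431e-01]), 'qd': array([ 1.51964828e-04, -2.27236422e-03, -2.70320944e-03, -9.90602344e-04,
        2.68178136e-05,  6.76541901e-04]), 'tau': array([ 1.33511276e-03, -4.02301598e+01, -2.52321357e+01,  6.94506476e-02,
        3.42866499e-02, -2.44550432e-05]), 'tcp_pos': array([205.71145359, 482.82400291, 238.31583553]), 'eef_rot': array([[-9.19955029e-01,  3.92023519e-01, -5.52645479e-04],
       [ 3.92023854e-01,  9.19954729e-01, -7.71015450e-04],
       [ 2.06152632e-04, -9.25949751e-04, -9.99999550e-01]]), 'contact_force': array([-0.22538163, -1.51749602, -0.42894372]), 'wrist_torque': array([-0.00507337,  0.02135856, -0.04456628]), 'finger_gap': 0.9993877061331929}
```

View pics/top0.png

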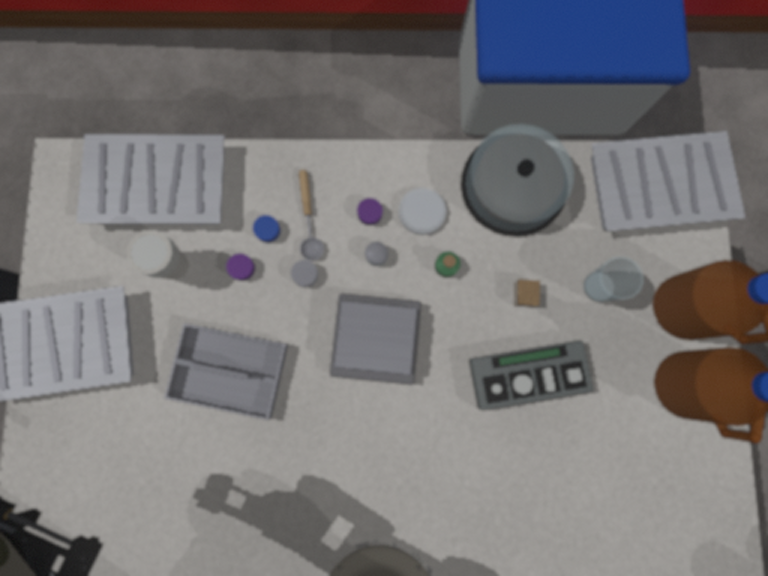

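View pics/scene0.png

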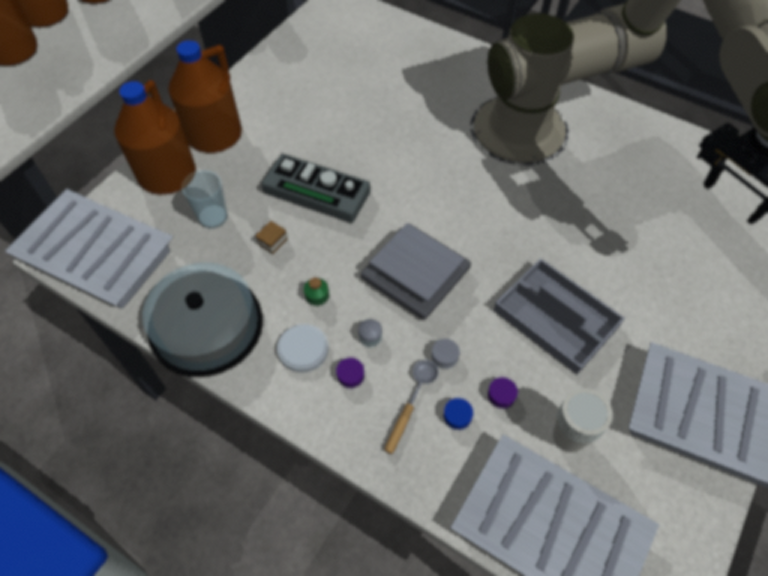

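View pics/wrist0.png

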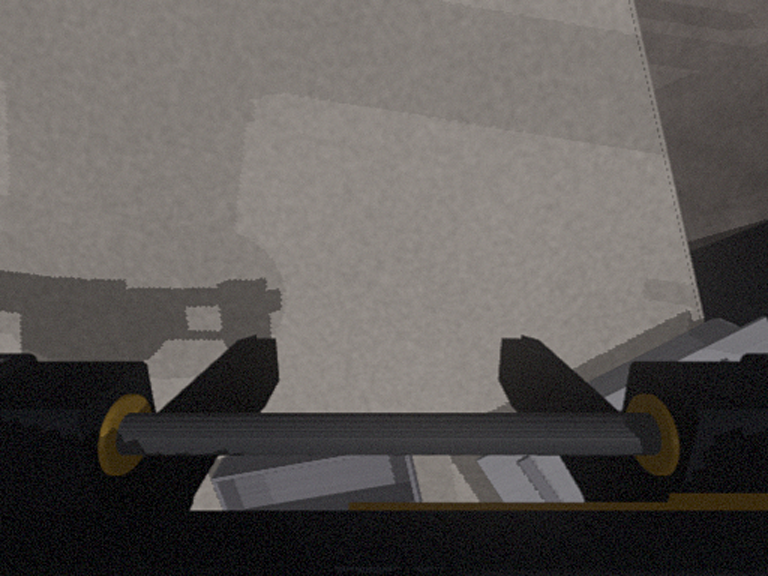

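```bash
cat > m.py <<'E'
from h import *
def objs(z, lo=12):
    pass
E
python3 - <<'E'
from h import *
for n in ['top','scene']:
    z=np.load('/tmp/%s.npz'%n); p={k:z[k] for k in ['vfov','cx','cy','extrinsics']}
    w=cloud(z['d'],p); np.save('/tmp/w_%s.npy'%n,w)
    H=w[...,2]
    tb=(np.abs(H)<15)&(w[...,0]>250)&(w[...,0]<750)&(np.abs(w[...,1])<500)
    print(n,'table z med',np.nanmedian(H[tb]),np.nanstd(H[tb]))
    m=((H>12)&(H<160)&(w[...,0]>200)&(w[...,0]<800)&(np.abs(w[...,1])<600)).astype(np.uint8)
    k,lab,st,c=cv2.connectedComponentsWithStats(m)
    for i in range(1,k):
        if st[i,4]<60: continue
        P=w[lab==i]; top=np.percentile(P[:,2],97); T=P[P[:,2]>top-6]
        print(c[i].round(0)*1.5,st[i,4],'top',top.round(1),'c',T.mean(0).round(0),'ext',np.ptp(P,axis=0).round(0), z['im'][lab==i].mean(0).round(0))
z=np.load('/tmp/top.npz')
im=z['im']
save(im[110:220,140:380],'crop1.png',3.3)
save(im[200:290,100:420],'crop2.png',2.5)
z=np.load('/tmp/scene.npz'); save(z['im'][140:300,160:350],'crop3.png',3.5)
E
```

```text
top table z med 0.7754333471218615 2.6472000810083554
[517.5 208.5] 1454 top 92.9 c [ 781. -289.   90.] ext [ 73. 204.  86.] [85. 88. 89.]
[153.  208.5] 1666 top 54.5 c [772. 465.  51.] ext [ 58. 275.  46.] [143. 144. 149.]
[634.5 213. ] 956 top 53.5 c [ 767. -529.   50.] ext [ 72. 143.  45.] [135. 136. 140.]
[370.5 211.5] 239 top 31.5 c [776.  20.  29.] ext [50. 53. 20.] [ 91.  65. 109.]
[423.  214.5] 582 top 26.0 c [772. -92.  22.] ext [68. 99. 17.] [149. 152. 155.]
[265.5 228. ] 255 top 32.2 c [738. 235.  29.] ext [53. 52. 21.] [ 60.  77. 128.]
[156.  256.5] 988 top 133.4 c [662. 429. 131.] ext [ 83.  85. 124.] [141. 141. 139.]
[376.5 253.5] 201 top 43.6 c [684.   5.  41.] ext [48. 43. 33.] [113. 113. 117.]
[304.5 273. ] 270 top 31.9 c [643. 154.  29.] ext [77. 53. 23.] [118. 118. 122.]
[240. 267.] 263 top 31.6 c [656. 286.  29.] ext [54. 54. 21.] [ 92.  64. 111.]
[447. 264.] 236 top 56.6 c [ 664. -141.   54.] ext [49. 51. 46.] [ 85. 100.  79.]
[615.  280.5] 824 top 111.2 c [ 620. -461.  109.] ext [ 82.  82. 101.] [111. 117. 118.]
[682.5 303. ] 1169 top 157.9 c [ 575. -583.  156.]
[... 1474 characters left out ...]
 -87.  23.] ext [ 65. 101.  16.] [156. 166. 174.]
[444. 354.] 308 top 32.6 c [650. 156.  29.] ext [73. 54. 22.] [103. 107. 115.]
[667.5 396. ] 2478 top 55.2 c [514. 551.  52.] ext [206. 116.  46.] [127. 133. 141.]
[351. 369.] 242 top 32.7 c [780.  23.  29.] ext [44. 53. 23.] [ 72.  35. 104.]
[411. 402.] 81 top 21.7 c [782. 154.  19.] ext [75. 28. 11.] [122. 110.  93.]
[502.5 391.5] 309 top 32.8 c [664. 289.  30.] ext [57. 54. 22.] [66. 31. 98.]
[582.  418.5] 1212 top 133.5 c [669. 431. 131.] ext [ 85.  82. 123.] [134. 139. 136.]
[457.5 412.5] 323 top 32.5 c [744. 238.  29.] ext [53. 54. 24.] [ 25.  52. 128.]
[570.  490.5] 2228 top 55.0 c [775. 469.  51.] ext [ 55. 273.  17.] [134. 140. 149.]
```

View pics/crop1.png

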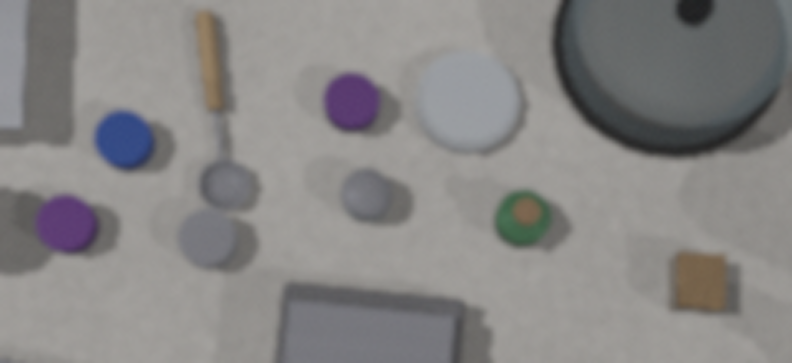

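View pics/crop2.png

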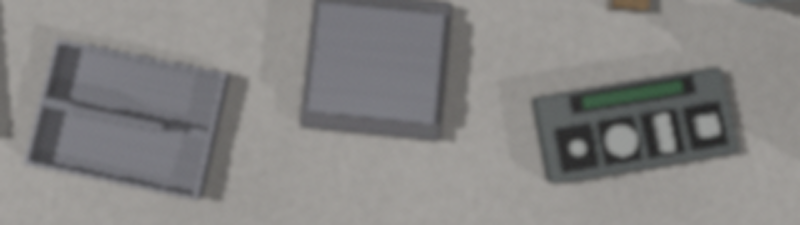

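View pics/crop3.png

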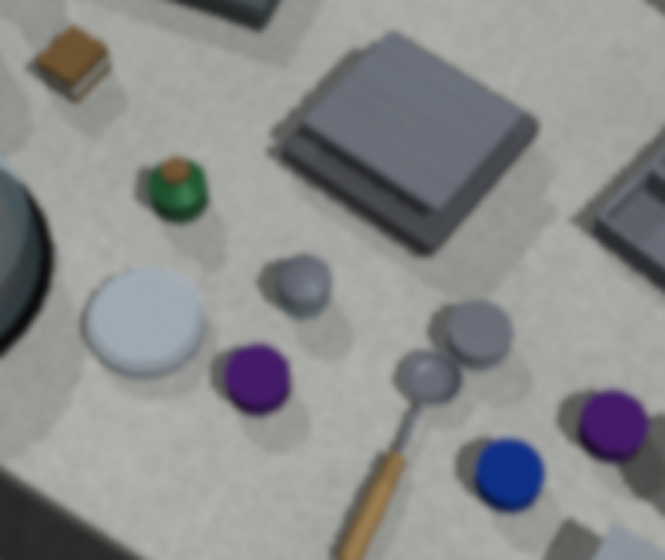

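```bash
python3 - <<'E'
from h import *
def rect(P,l):
    r=cv2.minAreaRect(P[:,:2].astype(np.float32)); b=cv2.boxPoints(r)
    e=b[1]-b[0]; g=b[2]-b[1]; L,S=(e,g) if np.linalg.norm(e)>np.linalg.norm(g) else (g,e)
    a=np.degrees(np.arctan2(L[1],L[0]))%180
    print(l,'c',np.round(r[0],1),'long',round(float(np.linalg.norm(L)),1),'short',round(float(np.linalg.norm(S)),1),'ang',round(a,2),'n',len(P),'z',np.median(P[:,2]).round(1))
for n in ['top','scene']:
    w=np.load('/tmp/w_%s.npy'%n); X,Y,Z=w[...,0],w[...,1],w[...,2]
    print(n)
    def reg(x0,x1,y0,y1,z0,z1): 
        m=(X>x0)&(X<x1)&(Y>y0)&(Y<y1)&(Z>z0)&(Z<z1)
        m=cv2.morphologyEx(m.astype(np.uint8),cv2.MORPH_OPEN,np.ones((2,2),np.uint8))>0
        return w[m]
    rect(reg(400,620,-110,120,56,68),'platform')
    rect(reg(300,600,180,420,62,80),'handle')
    rect(reg(300,600,180,430,28,42),'caddy rim')
    rect(reg(300,550,-450,-180,36,48),'box')
    K=reg(300,550,-450,-180,50.5,60)
    m=(X>300)&(X<550)&(Y>-450)&(Y<-180)&(Z>50.5)&(Z<60)
    k,lab,st,c=cv2.connectedComponentsWithStats(m.astype(np.uint8))
    for i in range(1,k):
        if st[i,4]>8: rect(w[lab==i],'key')
    rect(reg(560,650,-350,-250,33,45),'carton')
    for nm,(x,y,z0,z1) in dict(tin=(648,155,25,36),shaker=(688,8,28,50),cruet=(667,-140,22,40),cork=(667,-140,48,60)).items():
        P=reg(x-32,x+32,y-35,y+35,z0,z1); c,r=cv2.minEnclosingCircle(P[:,:2].astype(np.float32)); print(nm,np.round(c,1),round(r,1),len(P), P.mean(0).round(1))
E
```

```text
top
platform c [507.    1.7] long 150.0 short 130.7 ang 84.42 n 2221 z nan
handle c [442.1 311.7] long 123.3 short 13.8 ang 78.44 n 138 z 69.9
caddy rim c [440.4 305.8] long 212.5 short 155.9 ang 78.61 n 551 z nan
box c [nan nan] long nan short nan ang nan n 2316 z nan
key c [ 427.7 -331.5] long 43.6 short 17.1 ang 7.94 n 86 z 54.3
key c [ 436.2 -382.4] long 24.2 short 23.6 ang 99.03 n 68 z 54.0
key c [ 418.2 -279. ] long 33.3 short 31.7 ang 90.02 n 114 z 55.0
key c [ 409.7 -229.3] long 15.0 short 14.8 ang 85.14 n 30 z 54.2
carton c [ 601.9 -313.6] long 54.5 short 51.5 ang 87.96 n 229 z nan
tin [641.1 151.1] 26.5 224 [nan nan nan]
shaker [684.5   1.4] 25.7 188 [nan nan nan]
cruet [ 663.5 -146.4] 29.5 163 [ 658.  -143.4   31.4]
cork [ 662.2 -145.3] 14.1 53 [ 661.2 -144.6   50.7]
scene
platform c [511.1  12.3] long 143.3 short 138.7 ang 83.24 n 1639 z nan
handle c [450.6 313.1] long 109.3 short 49.2 ang 100.4 n 142 z 69.0
caddy rim c [443.4 310.1] long 209.9 short 169.6 ang 79.29 n 660 z nan
box c [ 447.3 -295.8] long 221.0 short 104.3 ang 101.05 n 1263 z nan
key c [ 443.7 -378.8] long 26.9 short 25.4 ang 89.35 n 39 z 54.8
key c [ 433.5 -329. ] long 45.2 short 15.6 ang 11.28 n 43 z 53.9
key c [ 424.2 -278.1] long 35.3 short 30.9 ang 35.96 n 66 z 54.3
key c [ 416.9 -227.7] long 17.5 short 16.9 ang 168.76 n 19 z 54.6
carton c [ 610.5 -297.4] long 52.4 short 35.3 ang 166.52 n 154 z nan
tin [644.1 159.1] 33.9 235 [650.  159.4  27.3]
shaker [686.5   9.9] 29.0 193 [694.2  14.2  36. ]
cruet [ 664.7 -136. ] 30.9 136 [ 676.3 -128.4   29.6]
cork [ 667.4 -137.9] 13.9 51 [ 670.1 -135.3   50.7]
```

```bash
cat >> h.py <<'E'
from scipy.spatial.transform import Rotation as Ro
def Ry(a):
    a=np.radians(a); return np.array([[-np.sin(a),np.cos(a),0],[np.cos(a),np.sin(a),0],[0,0,-1.]])
def to(*wps):
    """each wp (x,y,z,yaw_y): shift from current pose, tool axes m + rotvec deg"""
    o=get_obs(); R0=o['eef_rot']; p0=o['tcp_pos']
    print('t',round(o['time_s'],2),'at',p0.round(1),'yaw',np.degrees(np.arctan2(R0[1,1],R0[0,1])).round(2),'gap',round(o['finger_gap']*88,1),'F',o['contact_force'].round(1))
    for x,y,z,a in wps:
        s=R0.T@(np.array([x,y,z])-p0)/1000; r=Ro.from_matrix(R0.T@Ry(a)).as_rotvec(degrees=True)
        print('  row',s.round(4).tolist(),r.round(2).tolist())
E
python3 -c "
from h import *
to((443,307,240,-11.5))"
```

```text
t 0.15 at [205.7 482.8 238.3] yaw 66.92 gap 87.9 F [-0.2 -1.5 -0.4]
  row [-0.2872, -0.0687, -0.0017] [-0.05, 0.03, 78.42]
```

send_rows(
  commands=[
    [[-0.287, -0.069, -0.002, 0, 0, 78.4], [-0.287, -0.069, -0.002, 0, 0, 78.4], [-0.287, -0.069, -0.002, 0, 0, 78.4], [-0.287, -0.069, -0.002, 0, 0, 78.4], [-0.287, -0.069, -0.002, 0, 0, 78.4]],
  ],
  jaw=0.6,
)

```text
time_s: 0.78
tcp_pos: [444.5, 305.2, 240.5]
eef_rot: [[-0.221, 0.975, -0.0], [0.975, 0.221, -0.0], [-0.0, -0.0, -1.0]]
contact_force: [0.6, 1.1, -0.1]
finger_gap: 0.6
```

```bash
python3 -c "
from h import *
to((443,307,240,-11.5))"
```

```text
t 0.78 at [444.5 305.2 240.5] yaw 12.77 gap 52.8 F [ 0.6  1.1 -0.1]
  row [0.0021, -0.001, 0.0005] [-0.02, 0.01, 24.27]
```

send_rows(
  commands=[
    [[0.002, -0.001, 0, 0, 0, 24.3], [0.002, -0.001, 0, 0, 0, 24.3], [0.002, -0.001, 0, 0, 0, 24.3], [0.002, -0.001, 0, 0, 0, 24.3]],
  ],
)

```text
time_s: 1.27
tcp_pos: [441.3, 308.7, 240.5]
eef_rot: [[0.192, 0.981, -0.0], [0.981, -0.192, -0.0], [-0.0, -0.0, -1.0]]
contact_force: [-0.3, -0.7, 0.3]
finger_gap: 0.598
```

```bash
cat > cad.py <<'E'
from h import *
import sys
def rect(P,l):
    P=P[np.isfinite(P).all(1)]
    r=cv2.minAreaRect(P[:,:2].astype(np.float32)); b=cv2.boxPoints(r)
    e=b[1]-b[0]; g=b[2]-b[1]; L,S=(e,g) if np.linalg.norm(e)>np.linalg.norm(g) else (g,e)
    a=np.degrees(np.arctan2(L[1],L[0]))%180
    print(l,'c',np.round(r[0],1),'long',round(float(np.linalg.norm(L)),1),'short',round(float(np.linalg.norm(S)),1),'ang',round(a,2),'n',len(P),'z',np.median(P[:,2]).round(1))
    return r
E
python3 - <<'E'
from cad import *
im,d,p=cam('wrist'); save(im,'w1.png',1.5); w=cloud(d,p); X,Y,Z=w[...,0],w[...,1],w[...,2]
rg=(X>300)&(X<600)&(Y>180)&(Y<430)
for n,a,b in [('handle',60,80),('rim',30,42)]:
    m=rg&(Z>a)&(Z<b)
    k,lab,st,c=cv2.connectedComponentsWithStats(m.astype(np.uint8))
    for i in range(1,k):
        if st[i,4]>100: rect(w[lab==i],n); print(c[i],st[i])
print('table',np.nanmedian(Z[rg&(np.abs(Z)<12)]))
to((443,307,240,-11.5))
E
```

```text
handle c [446.3 305.1] long 108.9 short 10.0 ang 78.47 n 717 z 69.6
[264.25801953 174.84797768] [260 131  10  89 717]
rim c [449.1 318.5] long 181.6 short 152.3 ang 78.55 n 1995 z 34.0
[265.00902256 131.14235589] [ 204   88  123  138 1995]
rim c [423.1 222. ] long 126.1 short 38.7 ang 168.39 n 491 z 33.8
[259.52953157 237.23625255] [215 218  88  25 491]
table 1.0348531903262028
t 1.32 at [441.3 308.7 240.5] yaw -11.02 gap 52.9 F [-0.5 -0.3 -0.8]
  row [-0.0013, 0.002, 0.0005] [-0.02, 0.01, 0.48]
```

View pics/w1.png

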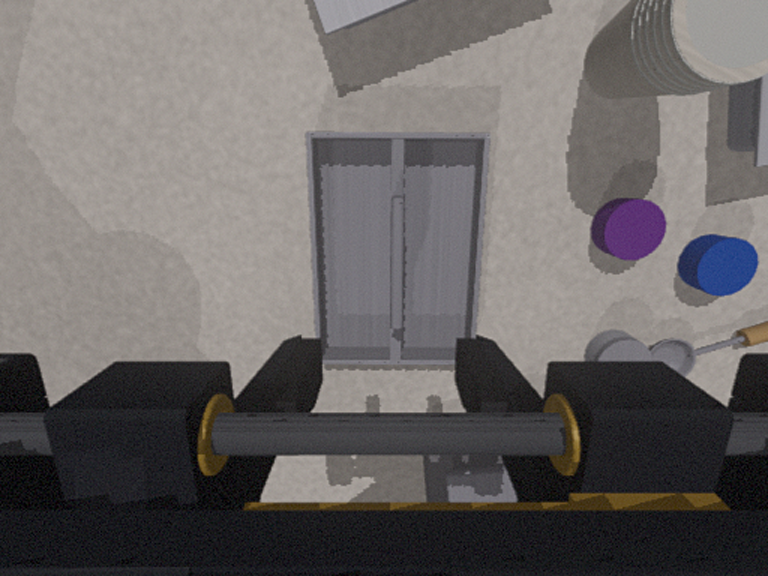

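```bash
python3 -c "
from h import *
to((446.3,305.1,120,-11.5),(446.3,305.1,41,-11.5))"
```

```text
t 1.32 at [441.3 308.7 240.5] yaw -11.02 gap 52.9 F [-0.5 -0.3 -0.8]
  row [-0.0025, 0.0056, 0.1205] [-0.02, 0.01, 0.48]
  row [-0.0025, 0.0057, 0.1995] [-0.02, 0.01, 0.48]
```

send_rows(
  commands=[
    [[0.0, 0.0, 0.05, 0, 0, 0], [0.0, 0.0, 0.1, 0, 0, 0], [0.0, 0.0, 0.12, 0, 0, 0], [0.0, 0.0, 0.12, 0, 0, 0]],
  ],
  jaw=0.6,
)

```text
time_s: 1.82
tcp_pos: [440.7, 308.5, 119.6]
eef_rot: [[0.192, 0.981, -0.003], [0.981, -0.192, -0.001], [-0.002, -0.002, -1.0]]
contact_force: [-1.2, -0.2, 1.1]
finger_gap: 0.602
```

```bash
python3 - <<'E'
from cad import *
im,d,p=cam('wrist'); save(im,'w2.png',1.5); w=cloud(d,p); X,Y,Z=w[...,0],w[...,1],w[...,2]
rg=(X>300)&(X<600)&(Y>180)&(Y<430)
m=rg&(Z>60)&(Z<80)
k,lab,st,c=cv2.connectedComponentsWithStats(m.astype(np.uint8))
for i in range(1,k):
        if st[i,4]>100: rect(w[lab==i],'h'); print(c[i],st[i])
to((446.3,305.1,41,-11.5))
E
```

```text
h c [446.4 304.7] long 109.3 short 10.1 ang 78.67 n 1686 z 69.6
[268.19572954 205.62692764] [ 262  141   15  133 1686]
t 1.88 at [441.4 308.8 120.9] yaw -11.05 gap 52.9 F [-0.5  0.5  0.4]
  row [-0.0026, 0.0055, 0.0799] [-0.01, 0.01, 0.45]
```

send_rows(
  commands=[
    [[-0.0026, 0.0055, 0.02, 0, 0, 0.45], [-0.0026, 0.0055, 0.06, 0, 0, 0.45], [-0.0026, 0.0055, 0.08, 0, 0, 0.45], [-0.0026, 0.0055, 0.08, 0, 0, 0.45], [-0.0026, 0.0055, 0.08, 0, 0, 0.45]],
  ],
)

```text
time_s: 2.5
tcp_pos: [447.2, 305.5, 42.4]
eef_rot: [[0.2, 0.98, 0.003], [0.98, -0.2, 0.001], [0.002, 0.002, -1.0]]
contact_force: [-0.4, 0.2, 0.4]
finger_gap: 0.596
```

send_rows(
  commands=[
    [[0, 0, 0, 0, 0, 0], [0, 0, 0, 0, 0, 0], [0, 0, 0, 0, 0, 0], [0, 0, 0, 0, 0, 0], [0, 0, 0, 0, 0, 0]],
  ],
  jaw=0,
  newtons=40,
)

```text
time_s: 3.12
tcp_pos: [446.4, 305.1, 40.8]
eef_rot: [[0.2, 0.98, 0.0], [0.98, -0.2, -0.0], [0.0, 0.0, -1.0]]
contact_force: [0.2, 0.2, 0.0]
finger_gap: 0.106
```

```bash
python3 - <<'E'
from cad import *
to((446.3,305.1,140,-11.5))
E
```

```text
t 3.12 at [446.4 305.1  40.8] yaw -11.54 gap 9.3 F [0.2 0.2 0. ]
  row [-0.0, -0.0, -0.0992] [0.01, -0.0, -0.04]
```

send_rows(
  commands=[
    [[0, 0, -0.01, 0, 0, 0], [0, 0, -0.04, 0, 0, 0], [0, 0, -0.08, 0, 0, 0], [0, 0, -0.12, 0, 0, 0], [0, 0, -0.12, 0, 0, 0]],
  ],
)

```text
time_s: 3.75
tcp_pos: [447.2, 305.6, 163.5]
eef_rot: [[0.2, 0.98, 0.005], [0.98, -0.2, 0.002], [0.003, 0.004, -1.0]]
contact_force: [-0.8, -0.5, -4.1]
finger_gap: 0.112
```

```bash
python3 - <<'E'
from cad import *
to((507,150,160,-5.6),(510,8,200,-5.6))
E
```

```text
t 3.75 at [447.2 305.6 163.5] yaw -11.54 gap 9.9 F [-0.8 -0.5 -4.1]
  row [-0.1405, 0.0897, 0.0034] [0.27, -0.16, -5.94]
  row [-0.2789, 0.1212, -0.0368] [0.27, -0.16, -5.94]
```

send_rows(
  commands=[
    [[-0.05, 0.03, -0.01, 0, 0, -1], [-0.1, 0.065, -0.02, 0, 0, -3], [-0.15, 0.09, -0.03, 0, 0, -4.5], [-0.2, 0.1, -0.04, 0, 0, -6], [-0.24, 0.11, -0.04, 0, 0, -6]],
  ],
)

```text
time_s: 4.38
tcp_pos: [505.5, 46.1, 199.8]
eef_rot: [[0.097, 0.995, -0.002], [0.995, -0.097, 0.0], [-0.0, -0.002, -1.0]]
contact_force: [0.3, 0.1, -4.1]
finger_gap: 0.109
```

```bash
python3 - <<'E'
from cad import *
to((510,8,200,-5.6))
E
```

```text
t 4.38 at [505.5  46.1 199.8] yaw -5.58 gap 9.6 F [ 0.3  0.1 -4.1]
  row [-0.0375, 0.0082, -0.0002] [-0.09, 0.0, 0.02]
```

send_rows(
  commands=[
    [[-0.02, 0.006, 0, 0, 0, 0], [-0.0375, 0.008, 0, 0, 0, 0], [-0.0375, 0.008, 0, 0, 0, 0]],
  ],
)

```text
time_s: 4.75
tcp_pos: [510.0, 9.4, 199.9]
eef_rot: [[0.098, 0.995, -0.002], [0.995, -0.098, 0.0], [0.0, -0.002, -1.0]]
contact_force: [-0.1, -0.3, -4.3]
finger_gap: 0.114
```

```bash
python3 - <<'E'
from cad import *
to((510,8,200,-5.6))
for n in ['top','scene','wrist']:
    im,d,p=cam(n); save(im,n+'3.png',1.5); np.savez('/tmp/%s3'%n,im=im,d=d,w=cloud(d,p),**{k:np.array(v) for k,v in p.items()})
E
```

```text
t 4.75 at [510.    9.4 199.9] yaw -5.61 gap 10.0 F [-0.1 -0.3 -4.3]
  row [-0.0014, 0.0002, -0.0001] [-0.1, -0.01, -0.01]
```

View pics/top3.png

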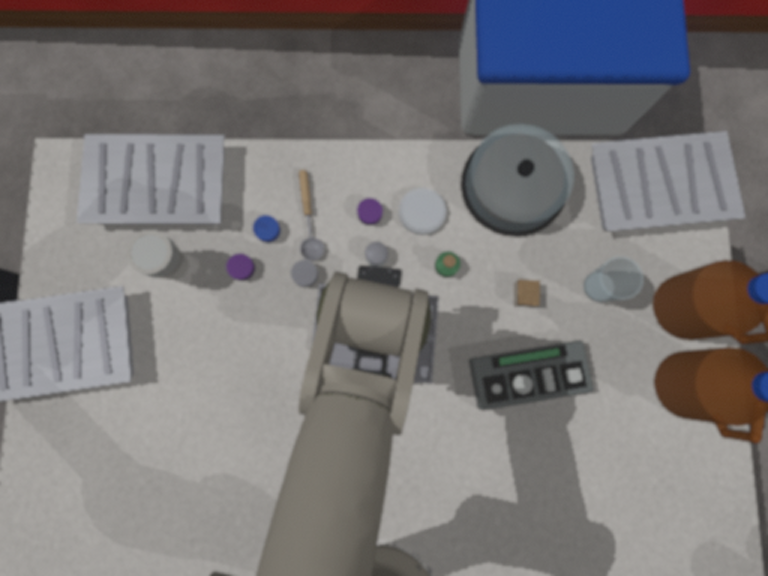

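View pics/scene3.png

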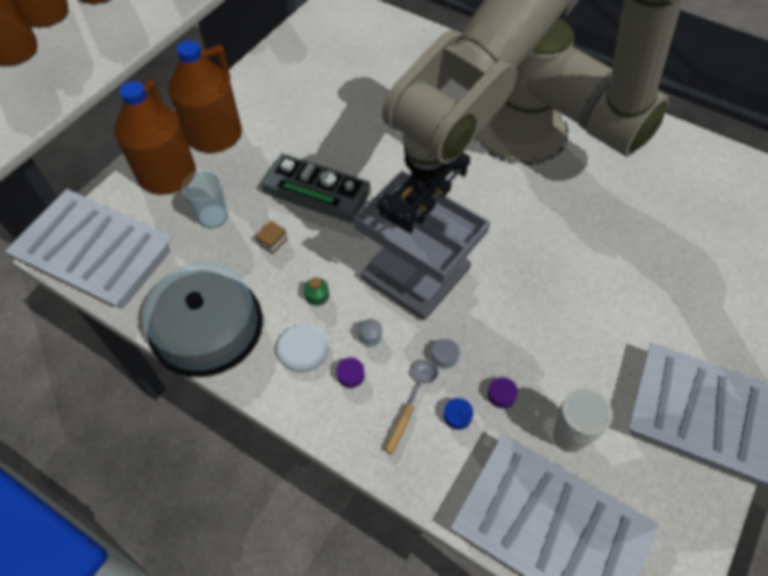

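View pics/wrist3.png

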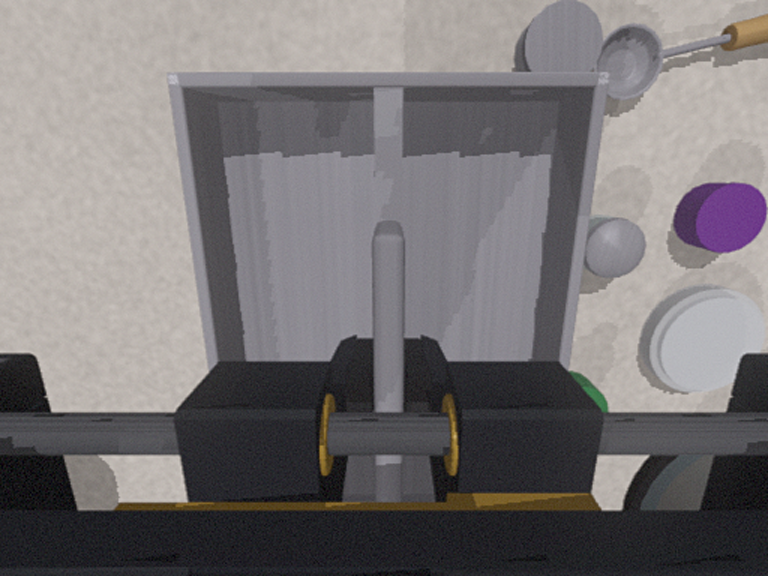

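```bash
python3 - <<'E'
from cad import *
for n in ['top','scene','wrist']:
    z=np.load('/tmp/%s3.npz'%n); w=z['w']; im=z['im'].astype(int); X,Y,Z=w[...,0],w[...,1],w[...,2]
    m=(im[...,2]>im[...,1]*1.4)&(im[...,0]>im[...,1]*1.2)&(Z>24)&(Z<38)&(X>700)&(X<830)&(abs(Y)<80)
    c,r=cv2.minEnclosingCircle(w[m][:,:2].astype(np.float32)); print(n,'purple',np.round(c,1),r, w[m].mean(0).round(1))
    m=(Z>16)&(Z<32)&(X>690)&(X<850)&(Y>-160)&(Y<-30)
    c,r=cv2.minEnclosingCircle(w[m][:,:2].astype(np.float32)); print(n,'lids',np.round(c,1),r, w[m].mean(0).round(1),m.sum())
# platform careful fit from first frames
for n in ['top','scene']:
    w=np.load('/tmp/w_%s.npy'%n); X,Y,Z=w[...,0],w[...,1],w[...,2]
    m=(X>400)&(X<620)&(Y>-110)&(Y<120)&(Z>57)&(Z<66); rect(w[m],n+' plat')
    P=w[m]; print(P.mean(0).round(1))
    m=(X>400)&(X<620)&(Y>-110)&(Y<120)&(Z>8)&(Z<66); rect(w[m],n+' foot+')
z=np.load('/tmp/wrist3.npz');w=z['w'];X,Y,Z=w[...,0],w[...,1],w[...,2]
for a,b in [(187,198),(222,236),(155,175)]:
    m=(X>400)&(X<620)&(Y>-40)&(Y<130)&(Z>a)&(Z<b); P=w[m]; print(m.sum(),P.mean(0).round(1)); rect(P,str(a))
    A=np.c_[P[:,:2]-P[:,:2].mean(0),np.ones(len(P))]; print(np.degrees(np.linalg.lstsq(A,P[:,2],rcond=None)[0][:2]).round(2))
E
```

```text
top purple [774.8  21. ] 26.204347610473633 [775.5  20.9  28.2]
top lids [779.2 -91.2] 49.586891174316406 [778.9 -90.9  21.4] 667
scene purple [784.6  22.1] 27.927940368652344 [784.5  22.9  28.5]
scene lids [ 758.6 -104.7] 81.56634521484375 [785.4 -88.3  21.8] 758
wrist purple [778.5  20.9] 27.879703521728516 [777.3  21.1  28.1]
wrist lids [ 758.5 -105.5] 77.16169738769531 [777.9 -86.7  21.4] 3663
top plat c [509.6   6.1] long 149.6 short 130.1 ang 83.98 n 2148 z 60.6
[508.7   6.   60.7]
top foot+ c [507.1   7.2] long 183.9 short 179.0 ang 179.09 n 3162 z 59.5
scene plat c [516.    9.6] long 150.6 short 132.0 ang 83.61 n 1575 z 60.5
[518.3  10.7  60.6]
scene foot+ c [516.  10.] long 172.4 short 169.0 ang 174.29 n 2608 z 58.5
10243 [515.7  83.9 193. ]
187 c [513.4  58.1] long 152.6 short 113.4 ang 174.45 n 10243 z 193.5
[0.   0.68]
3905 [510.3  24.8 229. ]
222 c [508.   16.1] long 95.9 short 37.2 ang 69.23 n 3905 z 229.2
[-0.18  0.11]
34880 [513.5  58.5 164.2]
155 c [511.2  36. ] long 148.5 short 143.5 ang 84.45 n 34880 z 163.8
[-0.02  0.44]
```

```bash
python3 - <<'E'
from cad import *
to((513,6,130,-6.1),(513,6,104,-6.1))
E
```

```text
t 4.9 at [510.1  10.6 200.5] yaw -5.5 gap 9.5 F [-0.6 -0.5 -2.8]
  row [-0.0044, 0.0033, 0.0705] [-0.03, -0.02, 0.6]
  row [-0.0044, 0.0034, 0.0965] [-0.03, -0.02, 0.6]
```

send_rows(
  commands=[
    [[-0.004, 0.0033, 0.03, 0, 0, 0.6], [-0.0044, 0.0033, 0.07, 0, 0, 0.6], [-0.0044, 0.0033, 0.09, 0, 0, 0.6], [-0.0044, 0.0033, 0.09, 0, 0, 0.6], [-0.0044, 0.0033, 0.09, 0, 0, 0.6]],
  ],
)

```text
time_s: 5.52
tcp_pos: [513.7, 5.5, 111.7]
eef_rot: [[0.106, 0.994, 0.002], [0.994, -0.106, -0.0], [-0.0, 0.002, -1.0]]
contact_force: [0.3, -0.3, -3.8]
finger_gap: 0.109
```

```bash
python3 - <<'E'
from cad import *
to((513,6,102,-6.1))
E
```

```text
t 5.53 at [513.7   5.5 111.7] yaw -6.11 gap 9.6 F [ 0.3 -0.3 -3.8]
  row [0.0004, -0.0008, 0.0097] [0.09, 0.01, -0.01]
```

send_rows(
  commands=[
    [[0, 0, 0.003, 0, 0, 0], [0, 0, 0.006, 0, 0, 0], [0, 0, 0.008, 0, 0, 0], [0, 0, 0.0095, 0, 0, 0], [0, 0, 0.0095, 0, 0, 0]],
  ],
)

```text
time_s: 6.15
tcp_pos: [513.2, 5.1, 101.1]
eef_rot: [[0.107, 0.994, -0.0], [0.994, -0.107, -0.0], [-0.0, -0.0, -1.0]]
contact_force: [-0.1, -0.1, -2.7]
finger_gap: 0.109
```

```bash
python3 - <<'E'
from cad import *
to((513,6,101,-6.1))
E
```

```text
t 6.15 at [513.2   5.1 101.1] yaw -6.15 gap 9.6 F [-0.1 -0.1 -2.7]
  row [0.0008, -0.0003, 0.0001] [-0.01, 0.0, -0.05]
```

send_rows(
  commands=[
    [[0, 0, 0.0005, 0, 0, 0], [0, 0, 0.001, 0, 0, 0], [0, 0, 0.001, 0, 0, 0]],
  ],
)

```text
time_s: 6.52
tcp_pos: [513.3, 5.2, 100.8]
eef_rot: [[0.107, 0.994, 0.0], [0.994, -0.107, -0.0], [-0.0, 0.0, -1.0]]
contact_force: [-2.9, -0.5, 4.7]
finger_gap: 0.111
```

send_rows(
  commands=[
    [[0, 0, 0, 0, 0, 0], [0, 0, 0, 0, 0, 0], [0, 0, 0, 0, 0, 0], [0, 0, 0, 0, 0, 0]],
  ],
  jaw=0.5,
)

```text
time_s: 7.02
tcp_pos: [513.3, 5.1, 100.2]
eef_rot: [[0.107, 0.994, 0.0], [0.994, -0.107, -0.0], [-0.0, 0.0, -1.0]]
contact_force: [-0.3, -0.5, -0.1]
finger_gap: 0.497
```

send_rows(
  commands=[
    [[0, 0, -0.02, 0, 0, 0], [0, 0, -0.06, 0, 0, 0], [0, 0, -0.12, 0, 0, 0], [0, 0, -0.14, 0, 0, 0], [0, 0, -0.14, 0, 0, 0]],
  ],
)

```text
time_s: 7.65
tcp_pos: [513.6, 5.1, 241.2]
eef_rot: [[0.107, 0.994, 0.003], [0.994, -0.107, -0.001], [-0.0, 0.003, -1.0]]
contact_force: [-0.0, -0.3, 0.2]
finger_gap: 0.498
```

```bash
python3 - <<'E'
from cad import *
to((513,6,240,-6.1))
im,d,p=cam('wrist'); save(im,'w4.png',1.5); w=cloud(d,p); X,Y,Z=w[...,0],w[...,1],w[...,2]
rg=(X>400)&(X<620)&(Y>-120)&(Y<130)
for n,a,b in [('handle',120,140),('rim',88,102),('floor',58,72)]:
    m=rg&(Z>a)&(Z<b)
    k,lab,st,c=cv2.connectedComponentsWithStats(m.astype(np.uint8))
    for i in range(1,k):
        if st[i,4]>150:
            P=w[lab==i]; rect(P,n); A=np.c_[P[:,:2]-P[:,:2].mean(0),np.ones(len(P))]; print(np.degrees(np.linalg.lstsq(A,P[:,2],rcond=None)[0][:2]).round(2))
E
```

```text
t 7.65 at [513.6   5.1 241.2] yaw -6.14 gap 43.9 F [-0.  -0.3  0.2]
  row [0.0008, -0.0007, 0.0012] [0.16, 0.02, -0.04]
handle c [511.6   5.2] long 109.2 short 9.3 ang 83.96 n 1029 z 129.6
[ 3.65 -0.53]
rim c [514.5  27.5] long 163.9 short 152.5 ang 83.85 n 2924 z 93.9
[0.03 0.33]
rim c [503.4 -81.9] long 94.8 short 34.1 ang 173.85 n 577 z 93.6
[0.05 2.52]
floor c [473.5   8.4] long 201.3 short 65.9 ang 83.64 n 8425 z 64.1
[-0.38  0.1 ]
floor c [5.506e+02 3.000e-01] long 201.1 short 65.4 ang 84.07 n 8492 z 64.1
[0.45 0.01]
```

View pics/w4.png

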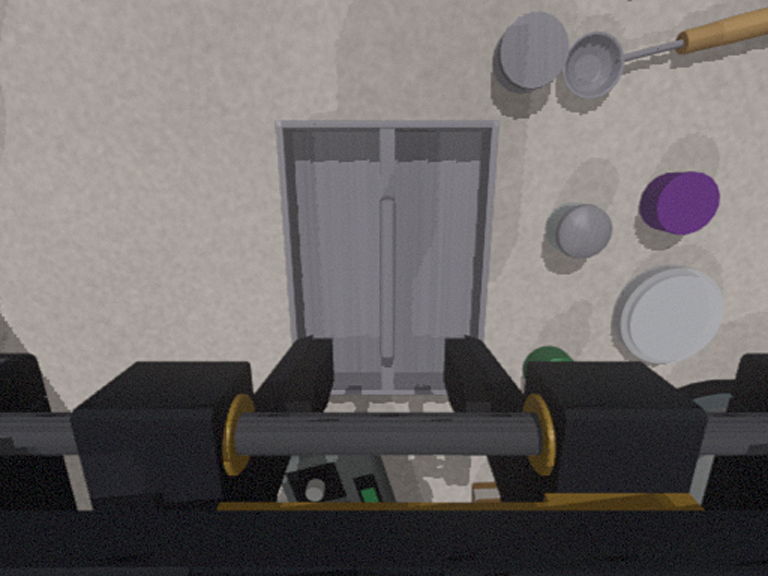

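```bash
python3 - <<'E'
from cad import *
to((427,-290,240,9.8))
E
```

```text
t 7.7 at [513.1   5.2 239.7] yaw -6.15 gap 44.3 F [-0.8  0.6 -1.1]
  row [-0.3027, -0.054, -0.0003] [-0.01, -0.0, -15.95]
```

send_rows(
  commands=[
    [[-0.06, -0.01, 0, 0, 0, -3], [-0.12, -0.02, 0, 0, 0, -8], [-0.18, -0.03, 0, 0, 0, -12], [-0.24, -0.045, 0, 0, 0, -16], [-0.303, -0.054, 0, 0, 0, -16]],
  ],
  jaw=0,
  newtons=20,
)

```text
time_s: 8.32
tcp_pos: [426.0, -290.6, 238.6]
eef_rot: [[-0.172, 0.985, -0.002], [0.985, 0.172, 0.002], [0.002, -0.001, -1.0]]
contact_force: [0.7, 0.4, 0.1]
finger_gap: 0.006
```

send_rows(
  commands=[
    [[0, 0, 0, 0, 0, 0], [0, 0, 0, 0, 0, 0], [0, 0, 0, 0, 0, 0]],
  ],
)

```text
time_s: 8.7
tcp_pos: [427.7, -288.0, 239.8]
eef_rot: [[-0.173, 0.985, -0.001], [0.985, 0.173, 0.001], [0.001, -0.0, -1.0]]
contact_force: [0.1, 0.2, 0.4]
finger_gap: 0.008
```

```bash
cat > keys.py <<'E'
from cad import *
def keys(name='wk.png'):
    im,d,p=cam('wrist'); save(im,name,1.5); w=cloud(d,p); X,Y,Z=w[...,0],w[...,1],w[...,2]
    m=(X>330)&(X<520)&(Y>-430)&(Y<-180)&(Z>49)&(Z<60)
    k,lab,st,c=cv2.connectedComponentsWithStats(m.astype(np.uint8))
    for i in range(1,k):
        if st[i,4]>60: print(c[i].round(0),st[i,4],w[lab==i].mean(0).round(1)); rect(w[lab==i],'key')
    m=(X>330)&(X<520)&(Y>-430)&(Y<-180)&(Z>36)&(Z<45); rect(w[m],'box')
E
python3 - <<'E'
from keys import *
to((427,-290,240,9.8))
keys('wk1.png')
im,d,p=cam('top'); save(im,'top5.png',1.5); w=cloud(d,p); X,Y,Z=w[...,0],w[...,1],w[...,2]
m=(X>400)&(X<620)&(Y>-110)&(Y<130)&(Z>88)&(Z<100); rect(w[m],'caddy rim top cam')
m=(X>400)&(X<620)&(Y>-110)&(Y<130)&(Z>60)&(Z<68); rect(w[m],'caddy floor top cam'); print(w[m].mean(0))
m=(X>400)&(X<620)&(Y>-110)&(Y<130)&(Z>122)&(Z<138); rect(w[m],'caddy handle top cam')
im,d,p=cam('scene'); save(im,'scene5.png',1.5)
E
```

```text
t 8.7 at [ 427.7 -288.   239.8] yaw 9.96 gap 0.7 F [0.1 0.2 0.4]
  row [-0.0019, -0.0011, -0.0002] [-0.02, -0.05, 0.16]
[255. 123.] 174 [ 412.1 -228.4   54. ]
key c [ 411.8 -228.8] long 16.8 short 16.3 ang 9.91 n 174 z 54.1
[255. 165.] 634 [ 420.5 -279.2   54. ]
key c [ 420.4 -279.5] long 35.3 short 35.0 ang 49.14 n 634 z 54.0
[255. 204.] 404 [ 428.8 -330.2   53.7]
key c [ 428.7 -330.6] long 43.0 short 15.9 ang 10.73 n 404 z 53.8
box c [ 436.2 -287.9] long 198.3 short 103.9 ang 99.28 n 9483 z 41.1
caddy rim top cam c [510.5   4.1] long 209.9 short 152.0 ang 83.93 n 591 z 94.4
caddy floor top cam c [510.7   4.1] long 200.6 short 142.3 ang 84.01 n 2895 z 64.4
[509.92402457   4.51192099  64.3769211 ]
caddy handle top cam c [510.5   3.8] long 108.1 short 10.2 ang 83.97 n 151 z 129.8
```

View pics/wk1.png

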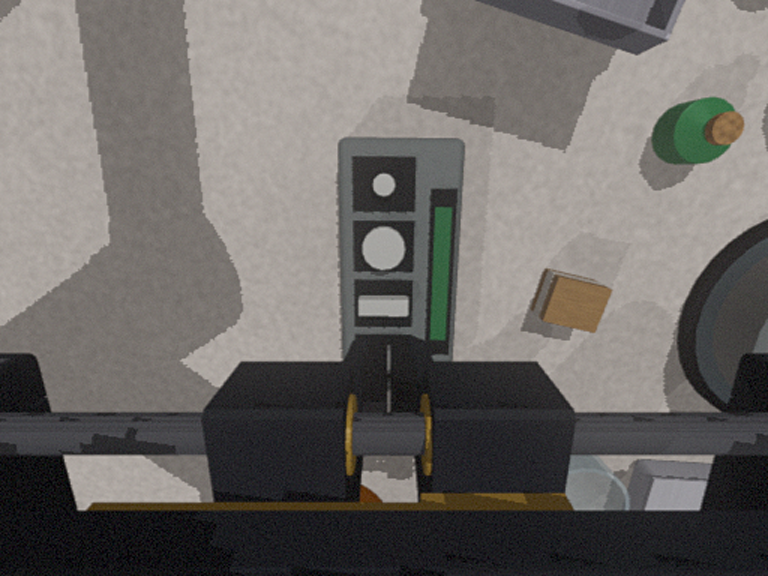

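View pics/top5.png

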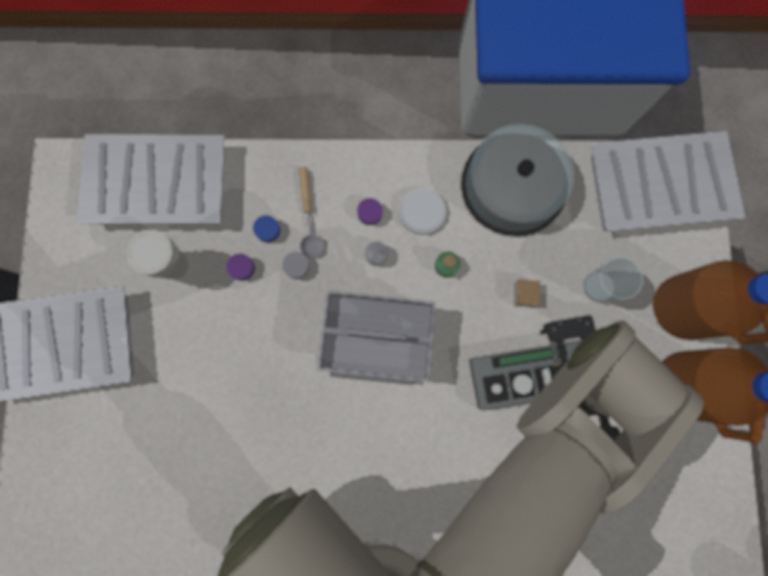

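View pics/scene5.png

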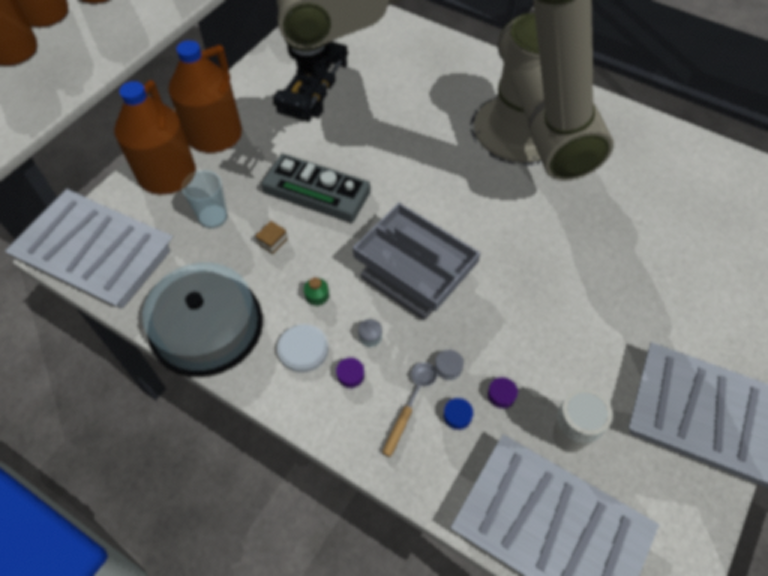

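```bash
python3 - <<'E'
from cad import *
to((412,-228.7,100,9.8),(412,-228.7,62,9.8))
E
```

```text
t 8.85 at [ 427.7 -288.3  240.2] yaw 9.94 gap 0.6 F [ 0.3 -0.1  0.1]
  row [0.0615, -0.0052, 0.1402] [0.0, -0.0, 0.14]
  row [0.0615, -0.0052, 0.1782] [0.0, -0.0, 0.14]
```

send_rows(
  commands=[
    [[0.03, -0.002, 0.04, 0, 0, 0], [0.0615, -0.0052, 0.09, 0, 0, 0], [0.0615, -0.0052, 0.14, 0, 0, 0], [0.0615, -0.0052, 0.176, 0, 0, 0], [0.0615, -0.0052, 0.176, 0, 0, 0]],
  ],
)

```text
time_s: 9.48
tcp_pos: [411.0, -228.3, 62.8]
eef_rot: [[-0.172, 0.985, -0.003], [0.985, 0.172, 0.003], [0.004, -0.003, -1.0]]
contact_force: [-0.0, -0.9, 0.3]
finger_gap: 0.007
```

send_rows(
  commands=[
    [[0, 0, 0, 0, 0, 0], [0, 0, 0, 0, 0, 0]],
  ],
)

```text
time_s: 9.72
tcp_pos: [412.4, -230.0, 65.7]
eef_rot: [[-0.171, 0.985, 0.002], [0.985, 0.171, -0.002], [-0.002, 0.002, -1.0]]
contact_force: [1.0, 0.4, 0.4]
finger_gap: 0.003
```

```bash
python3 - <<'E'
from cad import *
to((412,-228.7,48,9.8))
im,d,p=cam('wrist'); save(im,'wk2.png',1.5)
E
```

```text
t 9.72 at [ 412.4 -230.    65.7] yaw 9.87 gap 0.3 F [1.  0.4 0.4]
  row [0.0014, -0.0002, 0.0177] [0.1, 0.13, 0.07]
```

View pics/wk2.png

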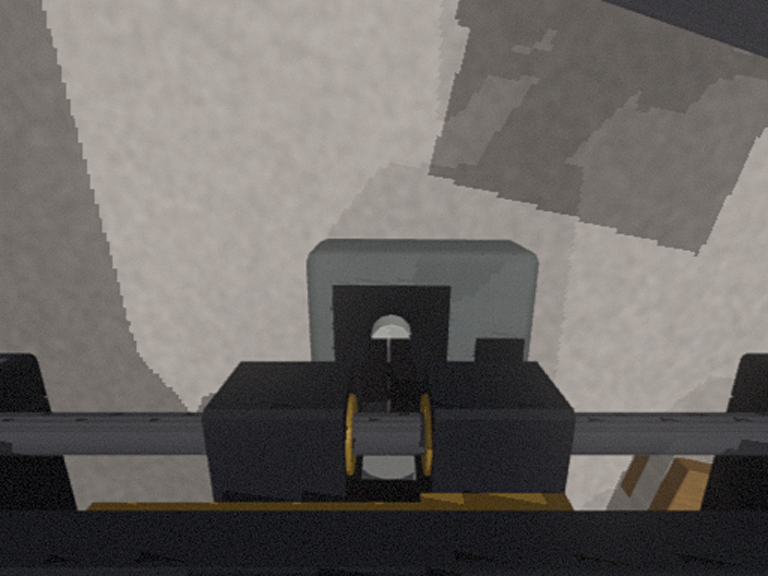

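send_rows(
  commands=[
    [[0.001, 0, 0.005, 0, 0, 0], [0.001, 0, 0.01, 0, 0, 0], [0.001, 0, 0.014, 0, 0, 0], [0.001, 0, 0.0165, 0, 0, 0], [0.001, 0, 0.0165, 0, 0, 0]],
  ],
)

```text
time_s: 10.4
tcp_pos: [411.6, -228.5, 48.3]
eef_rot: [[-0.171, 0.985, -0.0], [0.985, 0.171, -0.0], [-0.0, -0.0, -1.0]]
contact_force: [-2.7, 3.4, 10.9]
finger_gap: 0.008
```

send_rows(
  commands=[
    [[0, 0, 0, 0, 0, 0], [0, 0, 0, 0, 0, 0], [0, 0, 0, 0, 0, 0]],
  ],
)

```text
time_s: 10.78
tcp_pos: [411.6, -228.5, 48.3]
eef_rot: [[-0.171, 0.985, 0.0], [0.985, 0.171, -0.0], [-0.0, 0.0, -1.0]]
contact_force: [-1.7, 2.9, 11.3]
finger_gap: 0.002
```

send_rows(
  commands=[
    [[0, 0, -0.02, 0, 0, 0], [0, 0, -0.05, 0, 0, 0], [-0.05, 0, -0.06, 0, 0, 0], [-0.1, 0, -0.06, 0, 0, 0], [-0.14, 0, -0.06, 0, 0, 0]],
  ],
)

```text
time_s: 11.4
tcp_pos: [435.5, -368.2, 107.5]
eef_rot: [[-0.171, 0.985, 0.0], [0.985, 0.171, -0.0], [-0.0, -0.0, -1.0]]
contact_force: [0.3, -0.2, -0.2]
finger_gap: 0.002
```

send_rows(
  commands=[
    [[0, 0, 0, 0, 0, 0], [0, 0, 0, 0, 0, 0], [0, 0, 0, 0, 0, 0]],
  ],
)

```text
time_s: 11.78
tcp_pos: [435.5, -365.5, 107.7]
eef_rot: [[-0.172, 0.985, -0.0], [0.985, 0.172, 0.0], [0.0, -0.0, -1.0]]
contact_force: [-0.4, -0.3, -0.1]
finger_gap: 0.006
```

```bash
python3 - <<'E'
from keys import *
to((437.2,-381.6,64,9.8))
keys('wk3.png')
E
```

```text
t 11.78 at [ 435.5 -365.5  107.7] yaw 9.91 gap 0.6 F [-0.4 -0.3 -0.1]
  row [-0.0162, -0.0011, 0.0437] [-0.01, -0.03, 0.11]
[261.  10.] 547 [ 412.6 -231.2   54. ]
key c [ 412.6 -231.5] long 17.0 short 12.5 ang 8.86 n 547 z 54.1
[260.  91.] 2132 [ 420.6 -279.7   54.2]
key c [ 420.8 -279.7] long 34.9 short 34.4 ang 99.18 n 2132 z 54.2
[260. 164.] 1212 [ 429.1 -330.6   53.9]
key c [ 429.2 -331. ] long 43.6 short 16.1 ang 8.56 n 1212 z 54.0
[259. 218.] 341 [ 436.1 -374.    53.5]
key c [ 436.7 -374.8] long 23.4 short 9.3 ang 10.09 n 341 z 53.8
box c [ 439.4 -307.5] long 183.6 short 103.7 ang 99.43 n 26464 z 41.5
```

View pics/wk3.png

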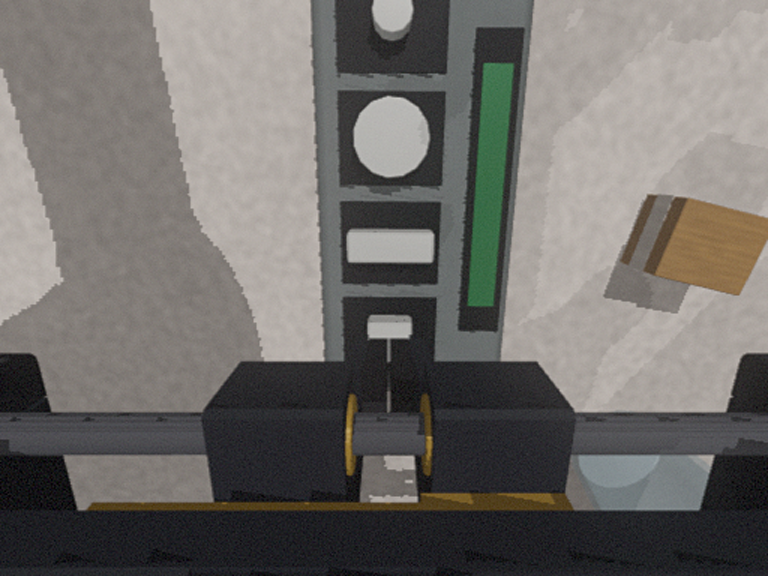

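Zero key centre (437.5,-382). Pressing it.

send_rows(
  commands=[
    [[-0.0165, -0.0005, 0.01, 0, 0, 0], [-0.0165, -0.0005, 0.025, 0, 0, 0], [-0.0165, -0.0005, 0.04, 0, 0, 0], [-0.0165, -0.0005, 0.045, 0, 0, 0], [-0.0165, -0.0005, 0.045, 0, 0, 0]],
  ],
)

```text
time_s: 12.45
tcp_pos: [437.8, -382.6, 62.3]
eef_rot: [[-0.171, 0.985, -0.0], [0.985, 0.171, 0.001], [0.001, -0.0, -1.0]]
contact_force: [0.0, -0.4, 0.4]
finger_gap: 0.005
```

```bash
python3 - <<'E'
from keys import *
to((437.4,-382,47.5,9.8))
E
```

```text
t 12.45 at [ 437.8 -382.6   62.3] yaw 9.87 gap 0.4 F [ 0.  -0.4  0.4]
  row [0.0006, -0.0003, 0.0148] [-0.02, -0.04, 0.07]
```

send_rows(
  commands=[
    [[0, 0, 0.004, 0, 0, 0], [0, 0, 0.008, 0, 0, 0], [0, 0, 0.012, 0, 0, 0], [0, 0, 0.0155, 0, 0, 0], [0, 0, 0.0155, 0, 0, 0]],
  ],
)

```text
time_s: 13.08
tcp_pos: [438.0, -382.9, 48.3]
eef_rot: [[-0.171, 0.985, 0.0], [0.985, 0.171, -0.001], [-0.001, 0.0, -1.0]]
contact_force: [-3.1, 3.2, 10.9]
finger_gap: 0.006
```

send_rows(
  commands=[
    [[0, 0, 0, 0, 0, 0], [0, 0, 0, 0, 0, 0], [0, 0, 0, 0, 0, 0]],
  ],
)

```text
time_s: 13.45
tcp_pos: [438.0, -382.9, 48.3]
eef_rot: [[-0.171, 0.985, 0.0], [0.985, 0.171, -0.001], [-0.001, 0.0, -1.0]]
contact_force: [-2.6, 3.9, 12.0]
finger_gap: 0.009
```

send_rows(
  commands=[
    [[0, 0, -0.03, 0, 0, 0], [0, 0, -0.08, 0, 0, 0], [0, 0, -0.14, 0, 0, 0], [0, 0, -0.19, 0, 0, 0]],
  ],
  jaw=0.9,
)

```text
time_s: 13.95
tcp_pos: [437.8, -382.8, 239.4]
eef_rot: [[-0.171, 0.985, 0.001], [0.985, 0.171, -0.001], [-0.001, 0.001, -1.0]]
contact_force: [0.3, -0.7, -0.2]
finger_gap: 0.434
```

```bash
python3 - <<'E'
from keys import *
to((605,-303,230,80))
E
```

```text
t 13.95 at [ 437.8 -382.8  239.4] yaw 9.86 gap 38.2 F [ 0.3 -0.7 -0.2]
  row [0.05, 0.1784, 0.0095] [-0.01, 0.07, -70.14]
```

send_rows(
  commands=[
    [[0.01, 0.04, 0.002, 0, 0, -10], [0.02, 0.09, 0.005, 0, 0, -20], [0.03, 0.13, 0.008, 0, 0, -30], [0.04, 0.16, 0.009, 0, 0, -40], [0.05, 0.178, 0.0095, 0, 0, -50]],
  ],
)

```text
time_s: 14.58
tcp_pos: [605.8, -302.1, 226.9]
eef_rot: [[-0.868, 0.496, -0.001], [0.496, 0.868, 0.001], [0.001, 0.0, -1.0]]
contact_force: [0.5, 0.0, 0.1]
finger_gap: 0.9
```

send_rows(
  commands=[
    [[0, 0, 0, 0, 0, -10], [0, 0, 0, 0, 0, -20], [0, 0, 0, 0, 0, -20], [0, 0, 0, 0, 0, -20]],
  ],
)

```text
time_s: 15.08
tcp_pos: [604.6, -303.1, 227.5]
eef_rot: [[-0.984, 0.179, -0.0], [0.179, 0.984, 0.0], [0.0, 0.0, -1.0]]
contact_force: [0.6, 1.3, 0.1]
finger_gap: 0.897
```

```bash
python3 - <<'E'
from keys import *
to((605,-303,230,80))
im,d,p=cam('wrist'); save(im,'wc1.png',1.5); w=cloud(d,p); X,Y,Z=w[...,0],w[...,1],w[...,2]
m=(X>540)&(X<670)&(Y>-370)&(Y<-240)&(Z>32)&(Z<41); rect(w[m],'carton')
E
```

```text
t 15.07 at [ 604.6 -303.1  227.5] yaw 79.66 gap 78.9 F [0.6 1.3 0.1]
  row [-0.0004, 0.0002, -0.0025] [0.01, -0.01, -0.34]
carton c [ 604.6 -304.4] long 52.1 short 44.0 ang 176.35 n 1369 z 36.1
```

View pics/wc1.png

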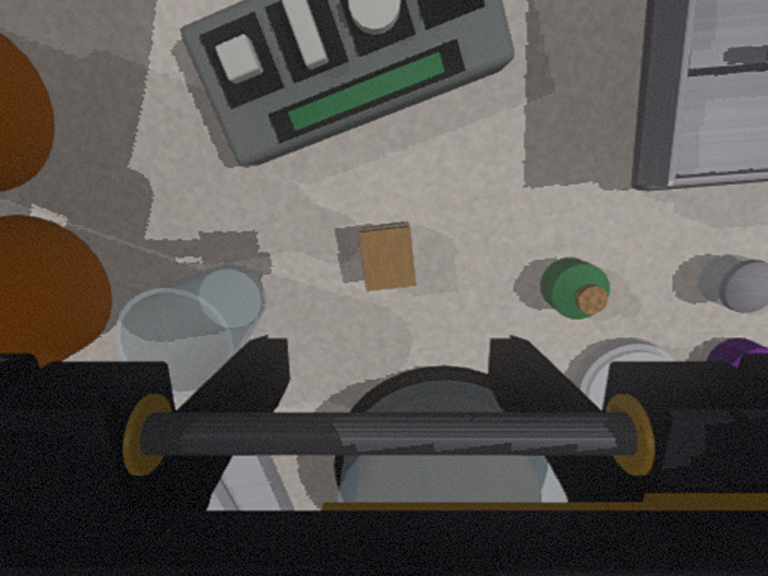

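```bash
python3 - <<'E'
from keys import *
to((604.6,-304.4,60,86.3),(604.6,-304.4,6,86.3))
E
```

```text
t 15.12 at [ 604.6 -303.1  227.6] yaw 79.69 gap 79.2 F [-0.1 -0.2  0.3]
  row [-0.0002, -0.0013, 0.1676] [0.0, -0.01, -6.61]
  row [-0.0002, -0.0013, 0.2216] [0.0, -0.01, -6.61]
```

send_rows(
  commands=[
    [[0, -0.001, 0.04, 0, 0, -6.6], [0, -0.0013, 0.1, 0, 0, -6.6], [0, -0.0013, 0.15, 0, 0, -6.6], [0, -0.0013, 0.19, 0, 0, -6.6], [0, -0.0013, 0.205, 0, 0, -6.6]],
  ],
)

```text
time_s: 15.75
tcp_pos: [603.6, -303.8, 20.4]
eef_rot: [[-0.998, 0.063, -0.003], [0.063, 0.998, 0.002], [0.003, 0.002, -1.0]]
contact_force: [-0.1, -0.6, 0.5]
finger_gap: 0.901
```

send_rows(
  commands=[
    [[0, 0, 0.008, 0, 0, 0], [0, 0, 0.0155, 0, 0, 0], [0, 0, 0.0165, 0, 0, 0], [0, 0, 0.0165, 0, 0, 0]],
  ],
)

```text
time_s: 16.25
tcp_pos: [604.7, -304.6, 6.9]
eef_rot: [[-0.998, 0.062, 0.001], [0.062, 0.998, -0.001], [-0.001, -0.001, -1.0]]
contact_force: [0.5, 0.0, -0.8]
finger_gap: 0.901
```

```bash
python3 - <<'E'
from keys import *
to((604.6,-304.4,6,86.3))
E
```

```text
t 16.25 at [ 604.7 -304.6    6.9] yaw 86.45 gap 79.3 F [ 0.5  0.  -0.8]
  row [0.0001, 0.0002, 0.0009] [-0.03, 0.05, 0.15]
```

send_rows(
  commands=[
    [[0, 0, 0, 0, 0, 0], [0, 0, 0, 0, 0, 0], [0, 0, 0, 0, 0, 0], [0, 0, 0, 0, 0, 0], [0, 0, 0, 0, 0, 0]],
  ],
  jaw=0,
  newtons=20,
)

```text
time_s: 16.88
tcp_pos: [604.5, -304.4, 6.3]
eef_rot: [[-0.998, 0.062, 0.0], [0.062, 0.998, 0.0], [-0.0, 0.0, -1.0]]
contact_force: [0.2, 0.1, 0.1]
finger_gap: 0.496
```

send_rows(
  commands=[
    [[0, 0, -0.02, 0, 0, 0], [0, 0, -0.06, 0, 0, 0], [0, 0, -0.11, 0, 0, 0], [0, 0, -0.16, 0, 0, 0], [0, 0, -0.2, 0, 0, 0]],
  ],
)

```text
time_s: 17.5
tcp_pos: [604.5, -304.4, 210.2]
eef_rot: [[-0.998, 0.062, 0.003], [0.062, 0.998, -0.002], [-0.003, -0.002, -1.0]]
contact_force: [1.2, -0.0, -0.4]
finger_gap: 0.496
```

```bash
cat >> h.py <<'E'
CC=np.array([512.0,4.3]); CA=np.radians(83.95)   # caddy centre, long axis angle
def slot(cx,cy):
    ex=np.array([np.sin(CA),-np.cos(CA)]); ey=np.array([np.cos(CA),np.sin(CA)])
    return CC+cx*ex+cy*ey
E
python3 - <<'E'
from keys import *
s=slot(-38.5,-52); print(s)
to((*s,200,84),(*s,72,84))
E
```

```text
[468.23382552 -43.35261768]
t 17.5 at [ 604.5 -304.4  210.2] yaw 86.46 gap 43.7 F [ 1.2 -0.  -0.4]
  row [0.1521, 0.2521, 0.0093] [-0.1, 0.15, 2.46]
  row [0.1525, 0.2523, 0.1373] [-0.1, 0.15, 2.46]
```

send_rows(
  commands=[
    [[0.025, 0.045, 0, 0, 0, 0], [0.055, 0.1, 0, 0, 0, 1], [0.085, 0.155, 0, 0, 0, 2], [0.12, 0.21, 0, 0, 0, 2.4], [0.1525, 0.252, 0, 0, 0, 2.4]],
  ],
)

```text
time_s: 18.12
tcp_pos: [466.6, -41.6, 207.5]
eef_rot: [[-0.995, 0.103, 0.002], [0.103, 0.995, -0.0], [-0.002, -0.0, -1.0]]
contact_force: [0.3, 0.4, -1.1]
finger_gap: 0.499
```

send_rows(
  commands=[
    [[0, 0, 0.02, 0, 0, 0], [0, 0, 0.04, 0, 0, 0], [0, 0, 0.06, 0, 0, 0], [0, 0, 0.06, 0, 0, 0]],
  ],
)

```text
time_s: 18.62
tcp_pos: [467.4, -43.2, 146.4]
eef_rot: [[-0.995, 0.104, -0.001], [0.104, 0.995, 0.0], [0.001, 0.0, -1.0]]
contact_force: [0.4, 0.5, -0.6]
finger_gap: 0.497
```

```bash
python3 - <<'E'
from keys import *
s=slot(-38.5,-52)
to((*s,72,84))
im,d,p=cam('wrist'); save(im,'wc2.png',1.5)
E
```

```text
t 18.62 at [467.4 -43.2 146.4] yaw 84.06 gap 43.7 F [ 0.4  0.5 -0.6]
  row [-0.0009, -0.0, 0.0744] [0.01, -0.06, 0.06]
```

View pics/wc2.png

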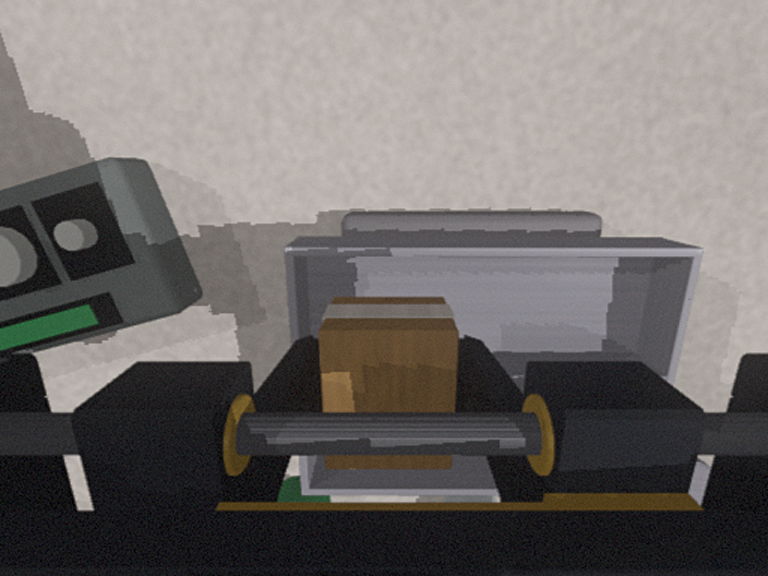

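send_rows(
  commands=[
    [[-0.0005, 0, 0.02, 0, 0, 0], [-0.0005, 0, 0.045, 0, 0, 0], [-0.0005, 0, 0.065, 0, 0, 0], [-0.0005, 0, 0.072, 0, 0, 0], [-0.0005, 0, 0.072, 0, 0, 0]],
  ],
)

```text
time_s: 19.3
tcp_pos: [468.7, -43.6, 75.0]
eef_rot: [[-0.995, 0.104, 0.001], [0.104, 0.995, -0.0], [-0.001, -0.0, -1.0]]
contact_force: [-0.7, 0.1, -0.5]
finger_gap: 0.5
```

send_rows(
  commands=[
    [[0, 0, 0.001, 0, 0, 0], [0, 0, 0.002, 0, 0, 0], [0, 0, 0.003, 0, 0, 0], [0, 0, 0.003, 0, 0, 0]],
  ],
)

```text
time_s: 19.8
tcp_pos: [468.3, -43.5, 71.2]
eef_rot: [[-0.995, 0.104, -0.0], [0.104, 0.995, 0.0], [0.0, 0.0, -1.0]]
contact_force: [-0.4, -0.2, -0.4]
finger_gap: 0.499
```

send_rows(
  commands=[
    [[0, 0, 0.0005, 0, 0, 0], [0, 0, 0.001, 0, 0, 0], [0, 0, 0.001, 0, 0, 0]],
  ],
)

```text
time_s: 20.18
tcp_pos: [468.3, -43.4, 70.2]
eef_rot: [[-0.995, 0.104, -0.0], [0.104, 0.995, 0.0], [0.0, 0.0, -1.0]]
contact_force: [-0.1, 0.4, -0.2]
finger_gap: 0.498
```

send_rows(
  commands=[
    [[0, 0, 0, 0, 0, 0], [0, 0, 0, 0, 0, 0], [0, 0, 0, 0, 0, 0]],
  ],
  jaw=0.6,
)

```text
time_s: 20.55
tcp_pos: [468.3, -43.5, 70.3]
eef_rot: [[-0.995, 0.104, 0.0], [0.104, 0.995, -0.0], [-0.0, -0.0, -1.0]]
contact_force: [-0.1, 0.1, 0.1]
finger_gap: 0.6
```

send_rows(
  commands=[
    [[0, 0, -0.01, 0, 0, 0], [0, 0, -0.04, 0, 0, 0], [0, 0, -0.09, 0, 0, 0], [0, 0, -0.15, 0, 0, 0], [0, 0, -0.16, 0, 0, 0]],
  ],
)

```text
time_s: 21.18
tcp_pos: [469.4, -43.8, 234.4]
eef_rot: [[-0.995, 0.103, 0.007], [0.103, 0.995, -0.003], [-0.007, -0.002, -1.0]]
contact_force: [0.7, -1.2, -0.5]
finger_gap: 0.601
```

```bash
cat > post.py <<'E'
from keys import *
def look(name,cams=('wrist',)):
    for c in cams:
        im,d,p=cam(c); save(im,name+c[0]+'.png',1.5); w=cloud(d,p); np.savez('/tmp/last_'+c,im=im,w=w,d=d)
    return im,w
E
python3 - <<'E'
from post import *
to((664,-142,230,84))
im,w=look('p1')
E
```

```text
t 21.18 at [469.4 -43.8 234.4] yaw 84.07 gap 52.8 F [ 0.7 -1.2 -0.5]
  row [-0.2037, -0.0776, 0.006] [-0.1, 0.41, 0.07]
```

View pics/p1w.png

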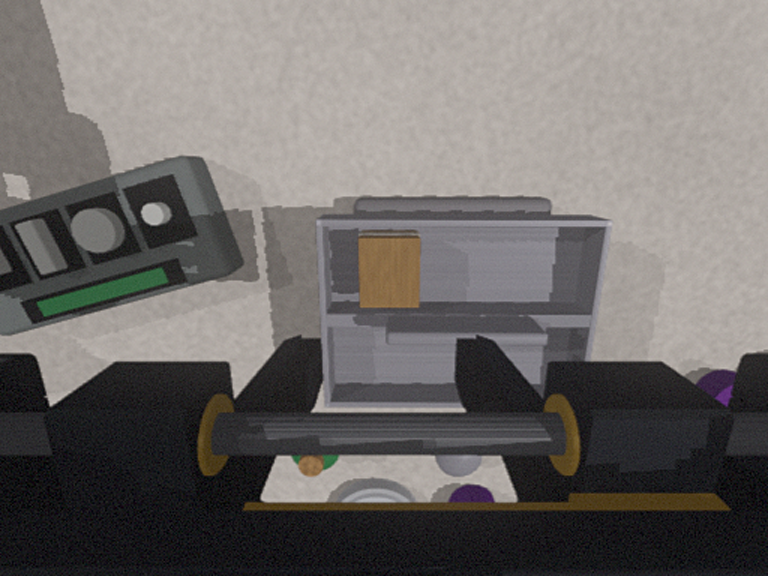

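send_rows(
  commands=[
    [[-0.05, -0.02, 0, 0, 0, 0], [-0.1, -0.04, 0, 0, 0, 0], [-0.15, -0.06, 0, 0, 0, 0], [-0.2, -0.0775, 0.005, 0, 0, 0], [-0.2, -0.0775, 0.005, 0, 0, 0]],
  ],
  jaw=0.9,
)

```text
time_s: 21.85
tcp_pos: [660.1, -142.5, 220.1]
eef_rot: [[-0.994, 0.105, -0.006], [0.105, 0.995, 0.002], [0.006, 0.002, -1.0]]
contact_force: [-0.1, 0.7, 0.4]
finger_gap: 0.901
```

send_rows(
  commands=[
    [[0, 0, 0, 0, 0, 0], [0, 0, 0, 0, 0, 0]],
  ],
)

```text
time_s: 22.1
tcp_pos: [658.5, -140.6, 226.0]
eef_rot: [[-0.995, 0.103, 0.0], [0.103, 0.995, -0.0], [-0.0, -0.0, -1.0]]
contact_force: [0.6, 0.6, -0.8]
finger_gap: 0.899
```

```bash
python3 - <<'E'
from post import *
to((664,-142,230,84))
im,w=look('c1')
X,Y,Z=w[...,0],w[...,1],w[...,2]; I=im.astype(int)
rg=(abs(X-664)<50)&(abs(Y+142)<50)
m=rg&(Z>45)&(Z<60); c,r=cv2.minEnclosingCircle(w[m][:,:2].astype(np.float32)); print('cork',np.round(c,1),r,w[m].mean(0).round(1))
m=rg&(Z>6)&(Z<33); P=w[m]; c,r=cv2.minEnclosingCircle(P[:,:2].astype(np.float32)); print('body',np.round(c,1),r)
from scipy.optimize import least_squares
m=rg&(Z>8)&(Z<29); P=w[m]; f=least_squares(lambda q:np.hypot(P[:,0]-q[0],P[:,1]-q[1])-26,[664,-142],loss='soft_l1'); print('cylfit',f.x.round(1),np.abs(f.fun).mean(),len(P))
E
```

```text
t 22.1 at [ 658.5 -140.6  226. ] yaw 84.08 gap 79.1 F [ 0.6  0.6 -0.8]
  row [-0.0056, -0.0008, -0.004] [-0.01, 0.03, 0.08]
cork [ 665.2 -141.5] 11.925105094909668 [ 664.6 -141.4   53.9]
body [ 665.4 -141.6] 26.007291793823242
cylfit [ 665.9 -141.5] 0.126796227746657 81
```

View pics/c1w.png

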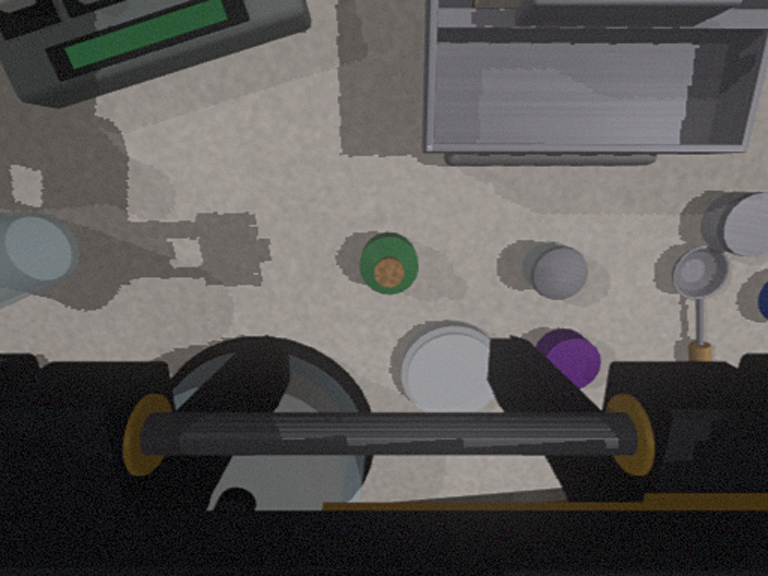

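send_rows(
  commands=[
    [[-0.007, -0.0017, 0.03, 0, 0, 7], [-0.007, -0.0017, 0.08, 0, 0, 14], [-0.007, -0.0017, 0.13, 0, 0, 14], [-0.007, -0.0017, 0.16, 0, 0, 14], [-0.007, -0.0017, 0.16, 0, 0, 14]],
  ],
)

```text
time_s: 22.78
tcp_pos: [664.8, -143.0, 64.0]
eef_rot: [[-0.94, 0.341, -0.003], [0.341, 0.94, 0.001], [0.004, 0.0, -1.0]]
contact_force: [0.7, 0.6, -0.1]
finger_gap: 0.899
```

```bash
python3 - <<'E'
from post import *
to((665.6,-141.5,6,70))
E
```

```text
t 22.77 at [ 664.8 -143.    64. ] yaw 70.07 gap 79.1 F [ 0.7  0.6 -0.1]
  row [-0.0005, 0.0017, 0.058] [0.01, -0.2, 0.07]
```

send_rows(
  commands=[
    [[0, 0, 0.015, 0, 0, 0], [0, 0, 0.02, 0, 0, 0], [0, 0, 0.02, 0, 0, 0], [0, 0, 0.02, 0, 0, 0]],
  ],
)

```text
time_s: 23.28
tcp_pos: [666.3, -143.8, 45.9]
eef_rot: [[-0.94, 0.341, 0.001], [0.341, 0.94, -0.0], [-0.001, -0.0, -1.0]]
contact_force: [0.3, 0.5, -0.2]
finger_gap: 0.898
```

```bash
python3 - <<'E'
from post import *
to((665.6,-141.5,6,70))
E
```

```text
t 23.27 at [ 666.3 -143.8   45.9] yaw 70.06 gap 79.0 F [ 0.3  0.5 -0.2]
  row [0.0014, 0.0019, 0.0399] [-0.0, 0.06, 0.06]
```

send_rows(
  commands=[
    [[0.0014, 0.002, 0.012, 0, 0, 0], [0.0014, 0.002, 0.028, 0, 0, 0], [0.0014, 0.002, 0.039, 0, 0, 0], [0.0014, 0.002, 0.039, 0, 0, 0], [0.0014, 0.002, 0.039, 0, 0, 0]],
  ],
)

```text
time_s: 23.9
tcp_pos: [665.6, -141.4, 6.5]
eef_rot: [[-0.94, 0.341, 0.001], [0.341, 0.94, -0.0], [-0.001, -0.0, -1.0]]
contact_force: [0.5, -0.5, -0.2]
finger_gap: 0.9
```

send_rows(
  commands=[
    [[0, 0, 0, 0, 0, 0], [0, 0, 0, 0, 0, 0], [0, 0, 0, 0, 0, 0], [0, 0, 0, 0, 0, 0], [0, 0, 0, 0, 0, 0]],
  ],
  jaw=0,
  newtons=20,
)

```text
time_s: 24.52
tcp_pos: [665.4, -141.3, 6.4]
eef_rot: [[-0.94, 0.341, 0.0], [0.341, 0.94, -0.0], [-0.0, 0.0, -1.0]]
contact_force: [-0.9, 0.3, 1.2]
finger_gap: 0.582
```

send_rows(
  commands=[
    [[0, 0, -0.02, 0, 0, 0], [0, 0, -0.06, 0, 0, 0], [0, 0, -0.11, 0, 0, 0], [0, 0, -0.16, 0, 0, 0], [0, 0, -0.2, 0, 0, 0]],
  ],
)

```text
time_s: 25.15
tcp_pos: [665.3, -141.3, 209.9]
eef_rot: [[-0.94, 0.341, 0.002], [0.341, 0.94, -0.001], [-0.003, -0.0, -1.0]]
contact_force: [-0.5, -0.4, -1.2]
finger_gap: 0.589
```

```bash
python3 - <<'E'
from post import *
s=slot(38.5,-51); print(s)
to((*s,200,84),(*s,72,84))
look('c2')
E
```

```text
[544.91035481 -50.47370305]
t 25.15 at [ 665.3 -141.3  209.9] yaw 70.06 gap 51.8 F [-0.5 -0.4 -1.2]
  row [0.1442, 0.0443, 0.0095] [-0.03, 0.15, -13.94]
  row [0.1445, 0.0443, 0.1375] [-0.03, 0.15, -13.94]
```

View pics/c2w.png

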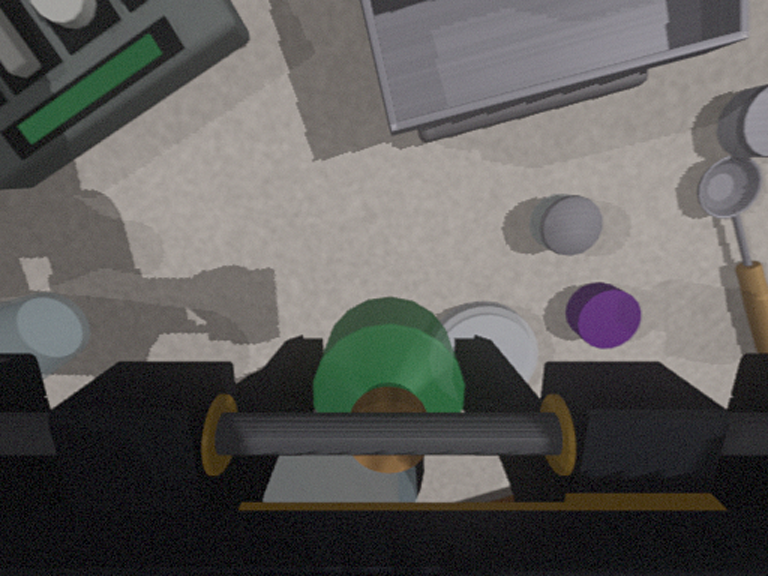

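send_rows(
  commands=[
    [[0.04, 0.012, 0, 0, 0, -4], [0.08, 0.025, 0, 0, 0, -9], [0.12, 0.037, 0, 0, 0, -14], [0.1443, 0.0443, 0, 0, 0, -14], [0.1443, 0.0443, 0, 0, 0, -14]],
  ],
)

```text
time_s: 25.82
tcp_pos: [544.2, -49.7, 207.3]
eef_rot: [[-0.995, 0.103, 0.001], [0.103, 0.995, -0.0], [-0.001, -0.0, -1.0]]
contact_force: [0.7, 0.4, -2.1]
finger_gap: 0.585
```

send_rows(
  commands=[
    [[0, 0, 0.02, 0, 0, 0], [0, 0, 0.05, 0, 0, 0], [0, 0, 0.075, 0, 0, 0], [0, 0, 0.075, 0, 0, 0], [0, 0, 0.075, 0, 0, 0]],
  ],
)

```text
time_s: 26.45
tcp_pos: [545.7, -50.9, 132.4]
eef_rot: [[-0.995, 0.104, 0.002], [0.104, 0.995, -0.001], [-0.002, -0.0, -1.0]]
contact_force: [0.4, -0.5, -0.9]
finger_gap: 0.586
```

```bash
python3 - <<'E'
from post import *
s=slot(38.5,-51)
to((*s,72,84))
look('c3')
E
```

```text
t 26.45 at [545.7 -50.9 132.4] yaw 84.04 gap 51.6 F [ 0.4 -0.5 -0.9]
  row [0.0009, 0.0004, 0.0604] [-0.02, 0.1, 0.04]
```

View pics/c3w.png

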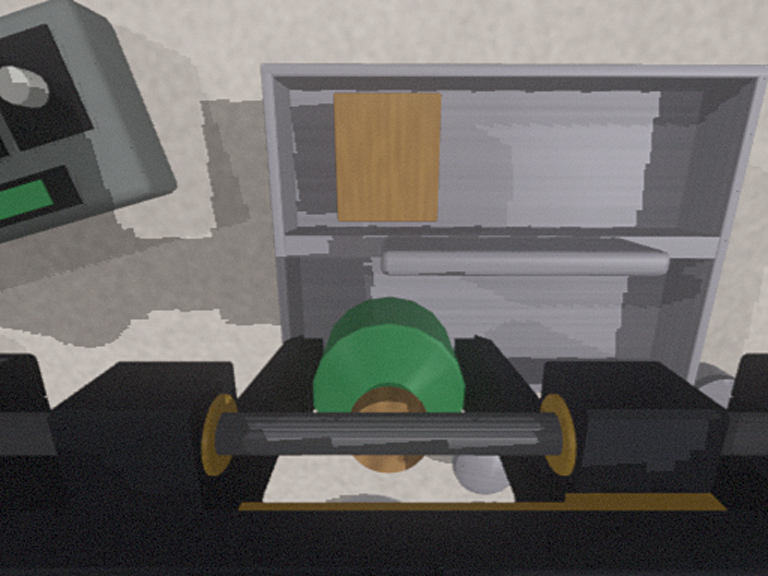

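send_rows(
  commands=[
    [[0.0005, 0, 0.02, 0, 0, 0], [0.0005, 0, 0.04, 0, 0, 0], [0.0005, 0, 0.055, 0, 0, 0], [0.0005, 0, 0.059, 0, 0, 0], [0.0005, 0, 0.059, 0, 0, 0]],
  ],
)

```text
time_s: 27.12
tcp_pos: [544.6, -50.5, 72.7]
eef_rot: [[-0.995, 0.104, 0.001], [0.104, 0.995, -0.0], [-0.001, -0.0, -1.0]]
contact_force: [0.0, 0.1, -1.7]
finger_gap: 0.589
```

send_rows(
  commands=[
    [[0, 0, 0.001, 0, 0, 0], [0, 0, 0.002, 0, 0, 0], [0, 0, 0.002, 0, 0, 0]],
  ],
)

```text
time_s: 27.5
tcp_pos: [544.4, -50.4, 70.4]
eef_rot: [[-0.995, 0.104, 0.0], [0.104, 0.995, -0.0], [-0.0, -0.0, -1.0]]
contact_force: [0.4, 0.0, -1.6]
finger_gap: 0.584
```

send_rows(
  commands=[
    [[0, 0, 0.0005, 0, 0, 0], [0, 0, 0.001, 0, 0, 0], [0, 0, 0.001, 0, 0, 0]],
  ],
)

```text
time_s: 27.88
tcp_pos: [544.5, -50.4, 70.3]
eef_rot: [[-0.995, 0.103, 0.001], [0.103, 0.995, -0.0], [-0.001, -0.0, -1.0]]
contact_force: [-4.2, 0.8, 11.0]
finger_gap: 0.581
```

send_rows(
  commands=[
    [[0, 0, 0, 0, 0, 0], [0, 0, 0, 0, 0, 0], [0, 0, 0, 0, 0, 0]],
  ],
  jaw=0.66,
)

```text
time_s: 28.25
tcp_pos: [544.3, -50.4, 69.1]
eef_rot: [[-0.995, 0.104, -0.0], [0.104, 0.995, 0.0], [0.0, -0.0, -1.0]]
contact_force: [0.0, -0.2, -0.8]
finger_gap: 0.661
```

send_rows(
  commands=[
    [[0, 0, -0.01, 0, 0, 0], [0, 0, -0.04, 0, 0, 0], [0, 0, -0.09, 0, 0, 0], [0, 0, -0.15, 0, 0, 0], [0, 0, -0.16, 0, 0, 0]],
  ],
)

```text
time_s: 28.88
tcp_pos: [545.5, -50.7, 233.8]
eef_rot: [[-0.995, 0.103, 0.007], [0.103, 0.995, -0.002], [-0.008, -0.002, -1.0]]
contact_force: [1.0, 0.3, 0.0]
finger_gap: 0.662
```

```bash
python3 - <<'E'
from post import *
to((681,5,230,84))
look('c4')
E
```

```text
t 28.88 at [545.5 -50.7 233.8] yaw 84.07 gap 58.3 F [1.  0.3 0. ]
  row [-0.129, 0.0694, 0.0047] [-0.09, 0.44, 0.07]
```

View pics/c4w.png

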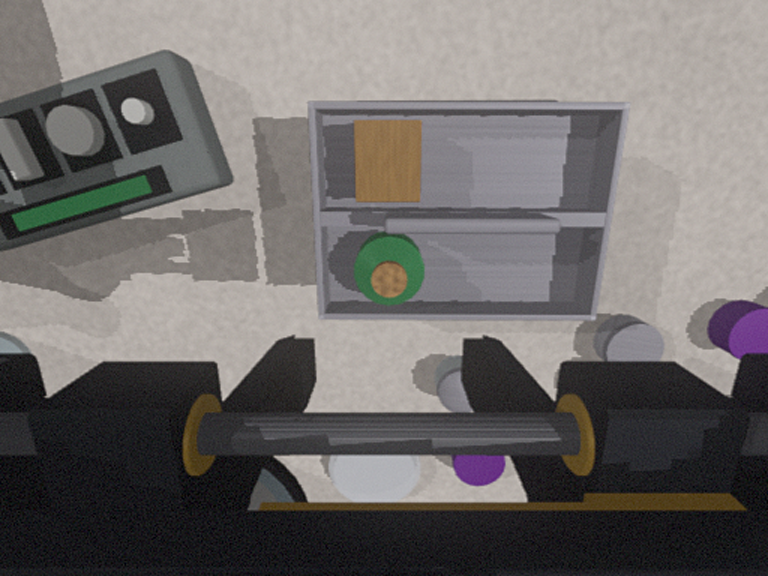

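send_rows(
  commands=[
    [[-0.04, 0.02, 0, 0, 0, 0], [-0.08, 0.04, 0, 0, 0, 0], [-0.125, 0.0675, 0.003, 0, 0, 0], [-0.125, 0.0675, 0.003, 0, 0, 0], [-0.125, 0.0675, 0.003, 0, 0, 0]],
  ],
  jaw=0.9,
)

```text
time_s: 29.55
tcp_pos: [674.9, 3.6, 225.0]
eef_rot: [[-0.995, 0.104, -0.002], [0.104, 0.995, 0.0], [0.002, -0.0, -1.0]]
contact_force: [0.4, -0.6, 0.2]
finger_gap: 0.9
```

```bash
python3 - <<'E'
from post import *
from scipy.optimize import least_squares
im,w=look('s1')
X,Y,Z=w[...,0],w[...,1],w[...,2]
rg=(abs(X-687)<40)&(abs(Y-4)<40)
m=rg&(Z>34); P=w[m];c,r=cv2.minEnclosingCircle(P[:,:2].astype(np.float32)); print('dome',np.round(c,1),r,P.mean(0).round(1),P[:,2].max())
m=rg&(Z>8)&(Z<32); P=w[m]; f=least_squares(lambda q:np.hypot(P[:,0]-q[0],P[:,1]-q[1])-24.5,[687,4],loss='soft_l1'); print('cylfit',f.x.round(1),np.abs(f.fun).mean(),len(P))
m=rg&(Z>8);P=w[m];c,r=cv2.minEnclosingCircle(P[:,:2].astype(np.float32)); print('all',np.round(c,1),r)
to((*f.x,100,84),(*f.x,6,84))
E
```

```text
dome [667.3   3.9] 44.751502990722656 [653.4   8.1 308.2] 333.2007515950448
cylfit [688.1   5.5] 0.2336175314867821 107
all [667.3   3.9] 44.751502990722656
t 29.6 at [674.8   3.4 225.9] yaw 84.03 gap 79.4 F [-0.2 -1.3  0.4]
  row [-0.0131, 0.0035, 0.1259] [-0.0, -0.07, 0.03]
  row [-0.0132, 0.0035, 0.2199] [-0.0, -0.07, 0.03]
```

View pics/s1w.png

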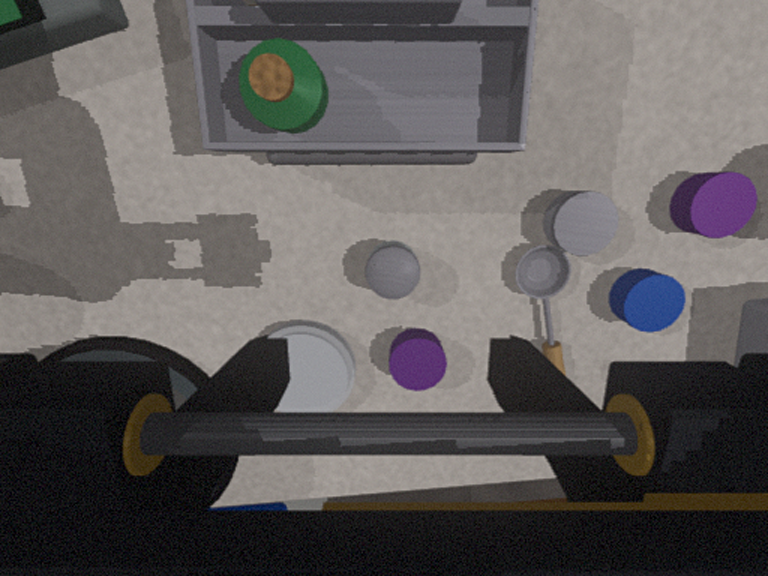

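send_rows(
  commands=[
    [[-0.013, 0.002, 0.04, 0, 0, 0], [-0.013, 0.003, 0.09, 0, 0, 0], [-0.013, 0.003, 0.14, 0, 0, 0], [-0.013, 0.003, 0.17, 0, 0, 0], [-0.013, 0.003, 0.17, 0, 0, 0]],
  ],
)

```text
time_s: 30.22
tcp_pos: [687.3, 4.9, 54.9]
eef_rot: [[-0.995, 0.104, -0.004], [0.104, 0.995, 0.001], [0.004, 0.0, -1.0]]
contact_force: [-0.8, 0.3, 0.1]
finger_gap: 0.902
```

send_rows(
  commands=[
    [[0, 0, 0.005, 0, 0, 0], [0, 0, 0.005, 0, 0, 0], [0, 0, 0.005, 0, 0, 0]],
  ],
)

```text
time_s: 30.6
tcp_pos: [689.2, 5.4, 52.3]
eef_rot: [[-0.995, 0.104, 0.001], [0.104, 0.995, -0.0], [-0.001, -0.0, -1.0]]
contact_force: [0.2, -1.2, 0.7]
finger_gap: 0.901
```

```bash
python3 - <<'E'
from post import *
to((687.7,5.2,6,84))
E
```

```text
t 30.6 at [689.2   5.4  52.3] yaw 84.06 gap 79.3 F [ 0.2 -1.2  0.7]
  row [0.0016, -0.0003, 0.0463] [-0.01, 0.09, 0.06]
```

send_rows(
  commands=[
    [[0.001, 0, 0.012, 0, 0, 0], [0.001, 0, 0.03, 0, 0, 0], [0.001, 0, 0.043, 0, 0, 0], [0.001, 0, 0.0455, 0, 0, 0], [0.001, 0, 0.0455, 0, 0, 0]],
  ],
)

```text
time_s: 31.22
tcp_pos: [688.0, 5.6, 5.7]
eef_rot: [[-0.995, 0.104, 0.0], [0.104, 0.995, 0.0], [-0.0, 0.0, -1.0]]
contact_force: [0.1, 1.2, 0.1]
finger_gap: 0.899
```

send_rows(
  commands=[
    [[0, 0, 0, 0, 0, 0], [0, 0, 0, 0, 0, 0], [0, 0, 0, 0, 0, 0], [0, 0, 0, 0, 0, 0], [0, 0, 0, 0, 0, 0]],
  ],
  jaw=0,
  newtons=20,
)

```text
time_s: 31.85
tcp_pos: [688.0, 5.5, 5.9]
eef_rot: [[-0.995, 0.104, 0.0], [0.104, 0.995, -0.0], [-0.0, 0.0, -1.0]]
contact_force: [-0.4, -0.2, 1.3]
finger_gap: 0.538
```

send_rows(
  commands=[
    [[0, 0, -0.02, 0, 0, 0], [0, 0, -0.06, 0, 0, 0], [0, 0, -0.11, 0, 0, 0], [0, 0, -0.16, 0, 0, 0], [0, 0, -0.2, 0, 0, 0]],
  ],
)

```text
time_s: 32.48
tcp_pos: [687.9, 5.6, 209.5]
eef_rot: [[-0.995, 0.103, 0.003], [0.103, 0.995, -0.001], [-0.003, -0.0, -1.0]]
contact_force: [1.5, 0.6, -1.0]
finger_gap: 0.541
```

```bash
python3 - <<'E'
from post import *
s=slot(38.5,50); print(s)
to((*s,200,84),(*s,72,84))
look('s2')
E
```

```text
[555.55538186  49.96375708]
t 32.48 at [687.9   5.6 209.5] yaw 84.06 gap 47.6 F [ 1.5  0.6 -1. ]
  row [0.1362, 0.0305, 0.0092] [-0.01, 0.16, 0.06]
  row [0.1366, 0.0305, 0.1372] [-0.01, 0.16, 0.06]
```

View pics/s2w.png

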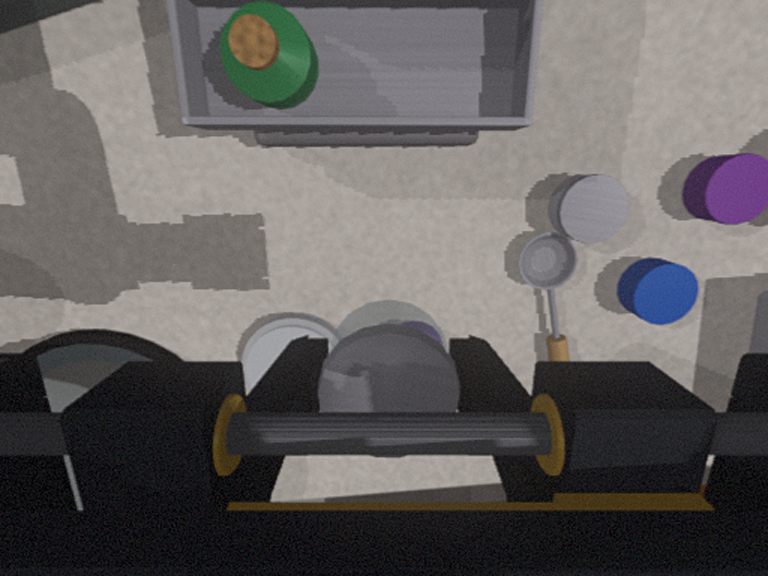

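send_rows(
  commands=[
    [[0.04, 0.01, 0, 0, 0, 0], [0.08, 0.02, 0, 0, 0, 0], [0.12, 0.03, 0, 0, 0, 0], [0.1366, 0.0305, 0, 0, 0, 0], [0.1366, 0.0305, 0, 0, 0, 0]],
  ],
)

```text
time_s: 33.15
tcp_pos: [554.7, 50.3, 206.8]
eef_rot: [[-0.995, 0.103, 0.001], [0.103, 0.995, -0.0], [-0.001, 0.0, -1.0]]
contact_force: [0.7, -0.6, -1.0]
finger_gap: 0.538
```

send_rows(
  commands=[
    [[0, 0, 0.02, 0, 0, 0], [0, 0, 0.05, 0, 0, 0], [0, 0, 0.085, 0, 0, 0], [0, 0, 0.085, 0, 0, 0], [0, 0, 0.085, 0, 0, 0]],
  ],
)

```text
time_s: 33.78
tcp_pos: [556.2, 49.8, 122.1]
eef_rot: [[-0.995, 0.104, 0.002], [0.104, 0.995, -0.0], [-0.002, -0.0, -1.0]]
contact_force: [-0.1, 0.1, -0.9]
finger_gap: 0.539
```

```bash
python3 - <<'E'
from post import *
s=slot(38.5,50); print(s)
to((*s,72,84))
E
```

```text
[555.55538186  49.96375708]
t 33.77 at [556.2  49.8 122.1] yaw 84.05 gap 47.4 F [-0.1  0.1 -0.9]
  row [0.0008, 0.0001, 0.0501] [-0.0, 0.12, 0.05]
```

Expected floor contact at TCP z ≈ 69.8.

send_rows(
  commands=[
    [[0, 0, 0.015, 0, 0, 0], [0, 0, 0.035, 0, 0, 0], [0, 0, 0.047, 0, 0, 0], [0, 0, 0.05, 0, 0, 0], [0, 0, 0.05, 0, 0, 0]],
  ],
)

```text
time_s: 34.4
tcp_pos: [555.4, 50.0, 71.0]
eef_rot: [[-0.995, 0.104, 0.001], [0.104, 0.995, -0.0], [-0.001, -0.0, -1.0]]
contact_force: [0.7, -0.2, -0.1]
finger_gap: 0.541
```

send_rows(
  commands=[
    [[0, 0, 0.001, 0, 0, 0], [0, 0, 0.0015, 0, 0, 0], [0, 0, 0.0015, 0, 0, 0]],
  ],
)

```text
time_s: 34.78
tcp_pos: [555.4, 50.0, 69.8]
eef_rot: [[-0.995, 0.104, 0.001], [0.104, 0.995, -0.0], [-0.001, -0.0, -1.0]]
contact_force: [-1.1, 0.6, 3.7]
finger_gap: 0.538
```

send_rows(
  commands=[
    [[0, 0, 0, 0, 0, 0], [0, 0, 0, 0, 0, 0], [0, 0, 0, 0, 0, 0]],
  ],
  jaw=0.65,
)

```text
time_s: 35.15
tcp_pos: [555.1, 50.0, 69.1]
eef_rot: [[-0.995, 0.104, -0.0], [0.104, 0.995, 0.0], [0.0, 0.0, -1.0]]
contact_force: [0.0, 0.6, -0.1]
finger_gap: 0.65
```

send_rows(
  commands=[
    [[0, 0, -0.01, 0, 0, 0], [0, 0, -0.04, 0, 0, 0], [0, 0, -0.09, 0, 0, 0], [0, 0, -0.15, 0, 0, 0], [0, 0, -0.16, 0, 0, 0]],
  ],
)

```text
time_s: 35.78
tcp_pos: [556.4, 50.0, 233.9]
eef_rot: [[-0.995, 0.103, 0.008], [0.103, 0.995, -0.001], [-0.008, -0.0, -1.0]]
contact_force: [-0.2, -0.1, -0.8]
finger_gap: 0.651
```

```bash
python3 - <<'E'
from post import *
to((640,160,230,84))
im,w=look('s3')
X,Y,Z=w[...,0],w[...,1],w[...,2]
m=(X>560)&(X<720)&(Y>110)&(Y<215)&(Z>22)&(Z<35); P=w[m];print(P.mean(0).round(1),m.sum())
E
```

```text
t 35.77 at [556.4  50.  233.9] yaw 84.06 gap 57.3 F [-0.2 -0.1 -0.8]
  row [-0.0718, 0.1181, 0.0045] [-0.01, 0.45, 0.06]
[658.6 174.8  28.2] 922
```

View pics/s3w.png

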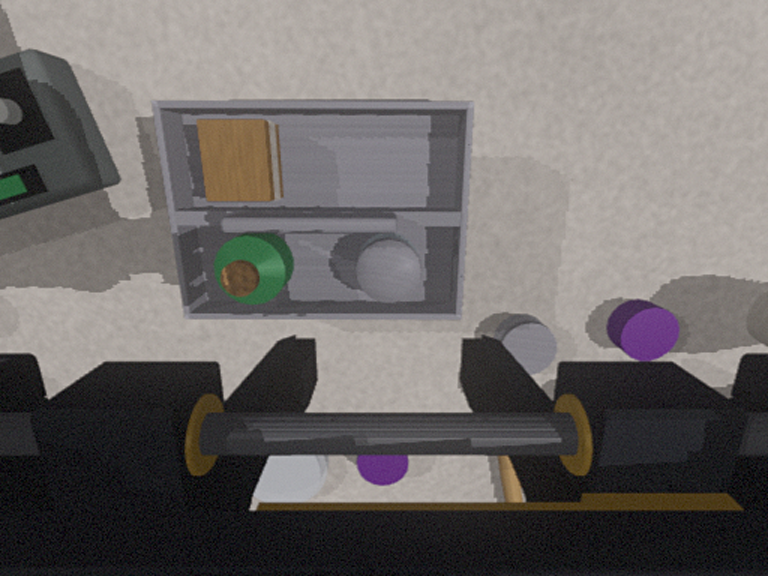

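send_rows(
  commands=[
    [[-0.03, 0.04, 0, 0, 0, 0], [-0.06, 0.08, 0, 0, 0, 0], [-0.083, 0.118, 0, 0, 0, 0], [-0.083, 0.118, 0, 0, 0, 0], [-0.083, 0.118, 0, 0, 0, 0]],
  ],
  jaw=0.95,
)

```text
time_s: 36.45
tcp_pos: [649.4, 158.3, 228.0]
eef_rot: [[-0.995, 0.104, -0.002], [0.104, 0.995, -0.0], [0.002, -0.001, -1.0]]
contact_force: [-0.2, -0.2, 0.4]
finger_gap: 0.949
```

```bash
python3 - <<'E'
from post import *
from scipy.optimize import least_squares
im,w=look('t1')
X,Y,Z=w[...,0],w[...,1],w[...,2]
rg=(abs(X-659)<38)&(abs(Y-172)<38)
m=rg&(Z>23)&(Z<34); P=w[m];c,r=cv2.minEnclosingCircle(P[:,:2].astype(np.float32)); print('top',np.round(c,1),r,P.mean(0).round(1),m.sum())
m=(X>630)&(X<720)&(Y>110)&(Y<190)&(Z>5)&(Z<20); print('low pts',np.c_[w[m].min(0),w[m].max(0)].round(0))
to((658,172,100,84))
E
```

```text
top [662.6 172.7] 27.339496612548828 [661.8 172.7  28.2] 1305
low pts [[636. 720.]
 [117. 189.]
 [  5.  19.]]
t 36.5 at [649.4 157.9 228.6] yaw 84.02 gap 83.6 F [0.4 0.3 0.2]
  row [-0.0072, 0.0149, 0.1286] [-0.03, -0.08, 0.02]
```

View pics/t1w.png

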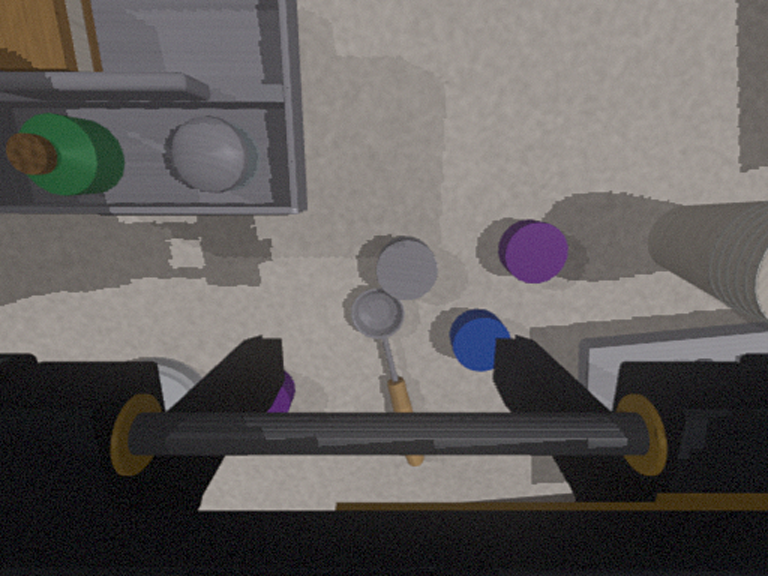

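```bash
python3 - <<'E'
from post import *
z=np.load('/tmp/last_wrist.npz'); w=z['w']; im=z['im'].astype(int); X,Y,Z=w[...,0],w[...,1],w[...,2]
v,u=np.mgrid[0:384,0:512]
m=(abs(u-251)<24)&(abs(v-209)<24)&(Z>4)&(Z<20)&(np.hypot(X-662.5,Y-172.7)>29)
c,r=cv2.minEnclosingCircle(w[m][:,:2].astype(np.float32)); print('bowl',c,r,m.sum(),w[m].mean(0),w[m][:,2].max())
for n,(a,b) in dict(purple=(533,250),blue=(475,338)).items():
    print(n,w[int(b/1.5),int(a/1.5)].round(0))
to((662.4,172.7,100,60))
E
```

```text
bowl (711.4447631835938, 142.820556640625) 31.46742057800293 751 [709.18795187 140.78146625   9.64541353] 16.282497531911474
purple [655. 284.  29.]
blue [733. 229.  28.]
t 36.5 at [649.4 157.9 228.6] yaw 84.02 gap 83.6 F [0.4 0.3 0.2]
  row [-0.0115, 0.0161, 0.1286] [-0.04, -0.07, 24.02]
```

send_rows(
  commands=[
    [[-0.0115, 0.016, 0.02, 0, 0, 9], [-0.0115, 0.016, 0.06, 0, 0, 18], [-0.0115, 0.016, 0.11, 0, 0, 28], [-0.0115, 0.016, 0.15, 0, 0, 28], [-0.0115, 0.016, 0.15, 0, 0, 28]],
  ],
)

```text
time_s: 37.12
tcp_pos: [661.3, 172.4, 76.8]
eef_rot: [[-0.829, 0.559, -0.006], [0.559, 0.829, -0.001], [0.005, -0.004, -1.0]]
contact_force: [0.1, -0.1, 0.9]
finger_gap: 0.951
```

send_rows(
  commands=[
    [[0, 0, 0, 0, 0, 0], [0, 0, 0, 0, 0, 0], [0, 0, 0, 0, 0, 0]],
  ],
)

```text
time_s: 37.5
tcp_pos: [663.5, 173.5, 80.6]
eef_rot: [[-0.83, 0.558, 0.002], [0.558, 0.83, 0.0], [-0.002, 0.001, -1.0]]
contact_force: [0.0, 0.1, -0.6]
finger_gap: 0.952
```

```bash
python3 - <<'E'
from post import *
to((662.4,172.7,5,56))
look('t2')
E
```

```text
t 37.5 at [663.5 173.5  80.6] yaw 56.06 gap 83.8 F [ 0.   0.1 -0.6]
  row [0.0006, -0.0014, 0.0756] [0.07, 0.09, 0.06]
```

View pics/t2w.png

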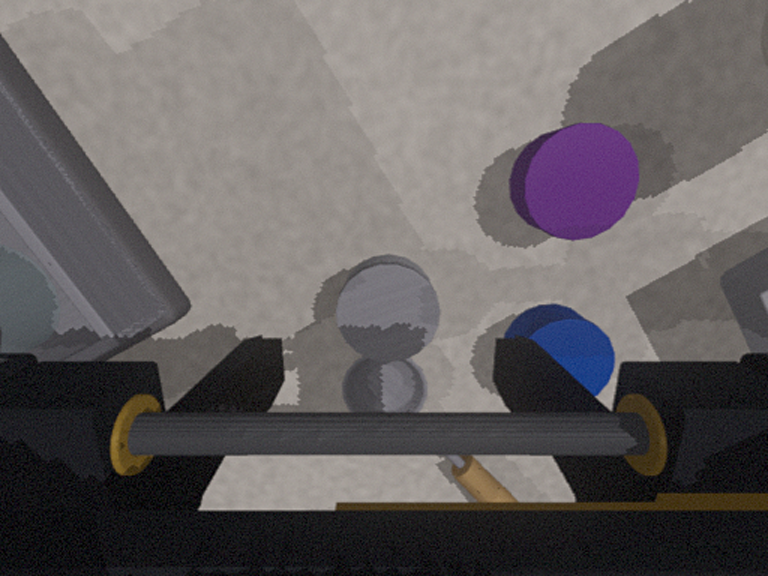

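send_rows(
  commands=[
    [[0.0006, -0.001, 0, 0, 0, -9], [0.0006, -0.001, 0, 0, 0, -18], [0.0006, -0.001, 0, 0, 0, -28], [0.0006, -0.001, 0, 0, 0, -28], [0.0006, -0.001, 0, 0, 0, -28]],
  ],
  jaw=0.86,
)

```text
time_s: 38.17
tcp_pos: [662.0, 173.0, 79.4]
eef_rot: [[-0.994, 0.107, 0.0], [0.107, 0.994, -0.0], [-0.0, 0.0, -1.0]]
contact_force: [0.6, 1.0, -0.7]
finger_gap: 0.86
```

```bash
python3 - <<'E'
from post import *
to((662.4,172.7,5,84))
im,w=look('t3')
X,Y,Z=w[...,0],w[...,1],w[...,2]
rg=(abs(X-659)<38)&(abs(Y-172)<38)
m=rg&(Z>23)&(Z<34); P=w[m];c,r=cv2.minEnclosingCircle(P[:,:2].astype(np.float32)); print('top',np.round(c,1),r,P.mean(0).round(1),m.sum())
E
```

```text
t 38.17 at [662.  173.   79.4] yaw 83.87 gap 75.7 F [ 0.6  1.  -0.7]
  row [-0.0004, -0.0003, 0.0744] [0.0, 0.01, -0.13]
top [662.6 172.6] 27.439123153686523 [661.3 172.7  28.1] 3625
```

View pics/t3w.png

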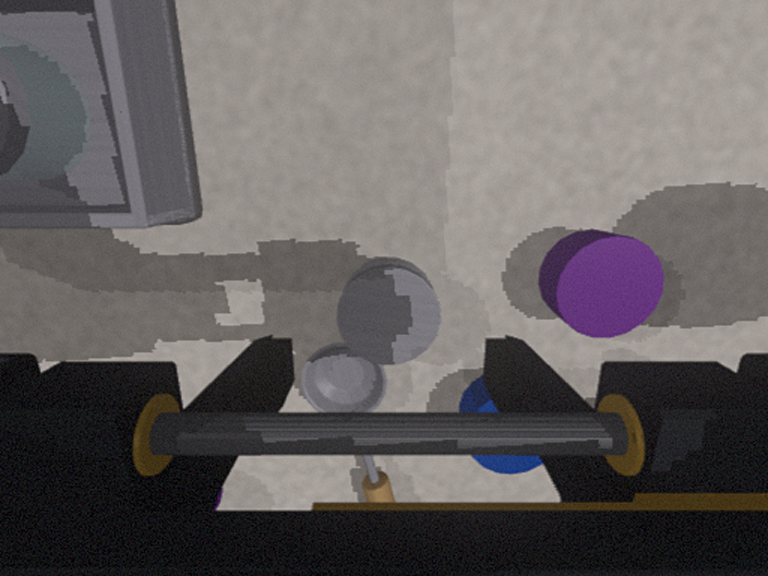

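send_rows(
  commands=[
    [[-0.0004, -0.0002, 0.02, 0, 0, 0], [-0.0004, -0.0002, 0.045, 0, 0, 0], [-0.0004, -0.0002, 0.065, 0, 0, 0], [-0.0004, -0.0002, 0.073, 0, 0, 0], [-0.0004, -0.0002, 0.073, 0, 0, 0]],
  ],
)

```text
time_s: 38.85
tcp_pos: [662.3, 172.8, 5.8]
eef_rot: [[-0.995, 0.104, -0.001], [0.104, 0.995, -0.0], [0.001, -0.0, -1.0]]
contact_force: [-0.9, -0.3, 0.0]
finger_gap: 0.858
```

send_rows(
  commands=[
    [[0, 0, 0, 0, 0, 0], [0, 0, 0, 0, 0, 0], [0, 0, 0, 0, 0, 0], [0, 0, 0, 0, 0, 0], [0, 0, 0, 0, 0, 0]],
  ],
  jaw=0,
  newtons=20,
)

```text
time_s: 39.48
tcp_pos: [662.7, 172.9, 6.9]
eef_rot: [[-0.995, 0.104, 0.001], [0.104, 0.995, 0.0], [-0.001, 0.0, -1.0]]
contact_force: [-1.0, -1.1, 5.7]
finger_gap: 0.615
```

send_rows(
  commands=[
    [[0, 0, -0.02, 0, 0, 0], [0, 0, -0.06, 0, 0, 0], [0, 0, -0.11, 0, 0, 0], [0, 0, -0.16, 0, 0, 0], [0, 0, -0.2, 0, 0, 0]],
  ],
)

```text
time_s: 40.1
tcp_pos: [662.2, 172.8, 209.5]
eef_rot: [[-0.995, 0.103, 0.002], [0.103, 0.995, 0.0], [-0.002, 0.0, -1.0]]
contact_force: [0.2, 0.4, -1.3]
finger_gap: 0.608
```

```bash
python3 - <<'E'
from post import *
s=slot(-40.5,48); print(s)
to((*s,200,84),(*s,72,84))
look('t4')
E
```

```text
[476.78459567  56.30120477]
t 40.1 at [662.2 172.8 209.5] yaw 84.06 gap 53.5 F [ 0.2  0.4 -1.3]
  row [0.1724, -0.135, 0.0091] [0.02, 0.11, 0.06]
  row [0.1727, -0.1351, 0.1371] [0.02, 0.11, 0.06]
```

View pics/t4w.png

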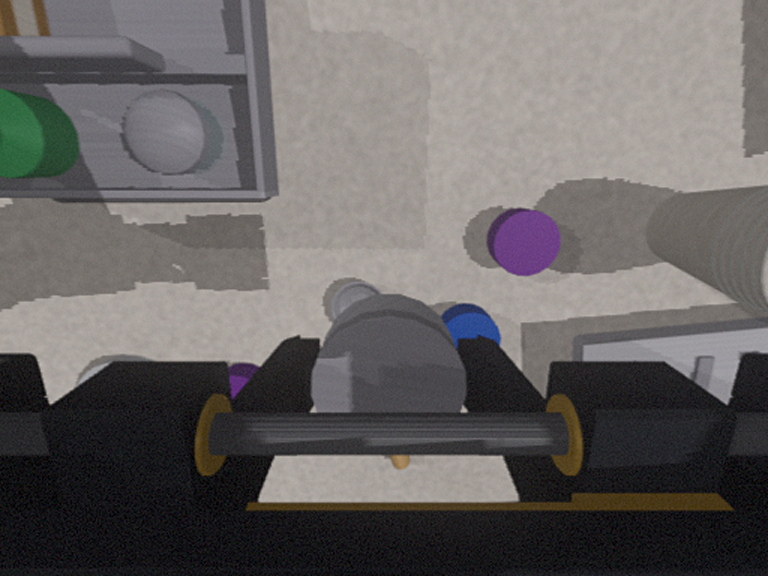

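send_rows(
  commands=[
    [[0.04, -0.035, 0, 0, 0, 0], [0.08, -0.07, 0, 0, 0, 0], [0.12, -0.1, 0, 0, 0, 0], [0.16, -0.13, 0, 0, 0, 0], [0.1727, -0.135, 0, 0, 0, 0]],
  ],
)

```text
time_s: 40.78
tcp_pos: [474.6, 55.5, 206.8]
eef_rot: [[-0.994, 0.105, 0.0], [0.105, 0.994, -0.0], [-0.0, -0.0, -1.0]]
contact_force: [-0.2, -0.3, -0.2]
finger_gap: 0.611
```

send_rows(
  commands=[
    [[0, 0, 0.02, 0, 0, 0], [0, 0, 0.05, 0, 0, 0], [0, 0, 0.085, 0, 0, 0], [0, 0, 0.085, 0, 0, 0], [0, 0, 0.085, 0, 0, 0]],
  ],
)

```text
time_s: 41.4
tcp_pos: [477.2, 56.3, 122.7]
eef_rot: [[-0.995, 0.104, 0.002], [0.104, 0.995, -0.0], [-0.002, -0.0, -1.0]]
contact_force: [1.1, 0.3, -1.0]
finger_gap: 0.609
```

```bash
python3 - <<'E'
from post import *
s=slot(-40.5,48)
to((*s,72,84))
look('t5')
E
```

```text
t 41.4 at [477.2  56.3 122.7] yaw 84.06 gap 53.6 F [ 1.1  0.3 -1. ]
  row [0.0005, -0.0001, 0.0507] [-0.0, 0.11, 0.06]
```

View pics/t5w.png

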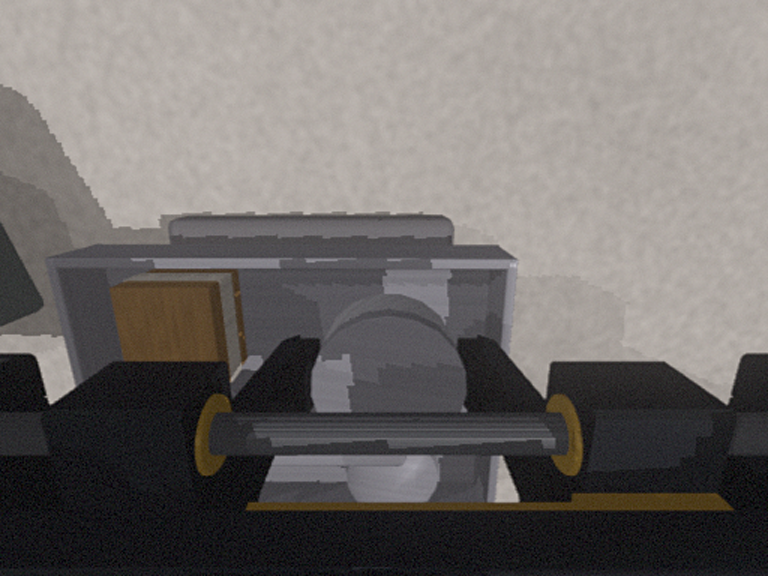

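send_rows(
  commands=[
    [[0, 0, 0.015, 0, 0, 0], [0, 0, 0.035, 0, 0, 0], [0, 0, 0.047, 0, 0, 0], [0, 0, 0.05, 0, 0, 0], [0, 0, 0.05, 0, 0, 0]],
  ],
)

```text
time_s: 42.08
tcp_pos: [476.9, 56.4, 71.5]
eef_rot: [[-0.995, 0.104, 0.001], [0.104, 0.995, -0.0], [-0.001, 0.0, -1.0]]
contact_force: [-0.2, 0.2, -0.9]
finger_gap: 0.614
```

send_rows(
  commands=[
    [[0, 0, 0.0005, 0, 0, 0], [0, 0, 0.001, 0, 0, 0], [0, 0, 0.001, 0, 0, 0]],
  ],
)

```text
time_s: 42.45
tcp_pos: [476.9, 56.4, 70.8]
eef_rot: [[-0.995, 0.104, 0.001], [0.104, 0.995, -0.0], [-0.001, -0.0, -1.0]]
contact_force: [-1.8, -0.3, 6.0]
finger_gap: 0.608
```

Contact on the caddy floor; release.

send_rows(
  commands=[
    [[0, 0, -0.0005, 0, 0, 0], [0, 0, -0.0005, 0, 0, 0], [0, 0, -0.0005, 0, 0, 0], [0, 0, -0.0005, 0, 0, 0]],
  ],
  jaw=0.69,
)

```text
time_s: 42.95
tcp_pos: [476.6, 56.4, 70.7]
eef_rot: [[-0.995, 0.104, -0.0], [0.104, 0.995, 0.0], [0.0, 0.0, -1.0]]
contact_force: [0.2, 0.7, -0.9]
finger_gap: 0.689
```

send_rows(
  commands=[
    [[0, 0, -0.01, 0, 0, 0], [0, 0, -0.04, 0, 0, 0], [0, 0, -0.09, 0, 0, 0], [0, 0, -0.15, 0, 0, 0], [0, 0, -0.17, 0, 0, 0]],
  ],
)

```text
time_s: 43.58
tcp_pos: [477.4, 56.4, 244.9]
eef_rot: [[-0.995, 0.103, 0.006], [0.103, 0.995, -0.001], [-0.006, -0.0, -1.0]]
contact_force: [-0.6, -0.3, -0.3]
finger_gap: 0.691
```

```bash
python3 - <<'E'
from post import *
to((429,-331,230,9.8))
im,w=look('a1')
X,Y,Z=w[...,0],w[...,1],w[...,2]
rg=(X>400)&(X<620)&(Y>-120)&(Y<130)
m=rg&(Z>92)&(Z<97); rect(w[m],'rim')
E
```

```text
t 43.58 at [477.4  56.4 244.9] yaw 84.07 gap 60.8 F [-0.6 -0.3 -0.3]
  row [0.0082, -0.3903, 0.0149] [0.22, 0.31, 74.27]
rim c [511.7   4.4] long 210.2 short 151.7 ang 83.87 n 4210 z 93.7
```

View pics/a1w.png

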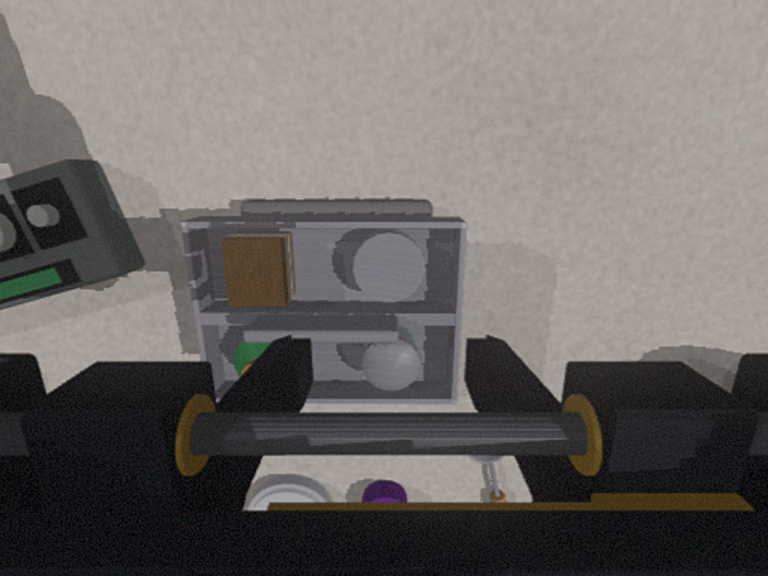

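send_rows(
  commands=[
    [[0, -0.05, 0, 0, 0, 8], [0, -0.11, 0, 0, 0, 18], [0.002, -0.17, 0, 0, 0, 28], [0.004, -0.23, 0, 0, 0, 38], [0.006, -0.29, 0, 0, 0, 48]],
  ],
  jaw=0,
)

```text
time_s: 44.25
tcp_pos: [439.8, -233.2, 240.5]
eef_rot: [[-0.584, 0.812, -0.0], [0.812, 0.584, 0.0], [0.0, 0.0, -1.0]]
contact_force: [1.1, -0.4, 0.6]
finger_gap: 0.145
```

```bash
python3 - <<'E'
from post import *
to((429,-331,150,9.8))
E
```

```text
t 44.25 at [ 439.8 -233.2  240.5] yaw 35.72 gap 12.8 F [ 1.1 -0.4  0.6]
  row [-0.0731, -0.0659, 0.0905] [-0.0, -0.02, 25.92]
```

send_rows(
  commands=[
    [[-0.03, -0.03, 0.03, 0, 0, 9], [-0.06, -0.055, 0.06, 0, 0, 18], [-0.073, -0.066, 0.09, 0, 0, 26], [-0.073, -0.066, 0.09, 0, 0, 26], [-0.073, -0.066, 0.09, 0, 0, 26]],
  ],
)

```text
time_s: 44.88
tcp_pos: [430.6, -328.8, 151.8]
eef_rot: [[-0.178, 0.984, 0.001], [0.984, 0.178, -0.001], [-0.001, 0.001, -1.0]]
contact_force: [0.9, 0.4, 1.0]
finger_gap: 0.006
```

send_rows(
  commands=[
    [[0, 0, 0, 0, 0, 0], [0, 0, 0, 0, 0, 0]],
  ],
)

```text
time_s: 45.12
tcp_pos: [430.6, -329.0, 151.6]
eef_rot: [[-0.176, 0.984, 0.001], [0.984, 0.176, -0.001], [-0.001, 0.001, -1.0]]
contact_force: [-0.5, -0.4, 0.5]
finger_gap: 0.007
```

```bash
python3 - <<'E'
from post import *
keys('k5.png')
to((429,-331,70,9.8))
look('k5',('top','scene'))
E
```

```text
[259.  76.] 380 [ 412.1 -228.8   54.1]
key c [ 412.  -228.8] long 17.1 short 16.8 ang 100.73 n 380 z 54.2
[258. 138.] 1250 [ 420.5 -279.5   54.1]
key c [ 420.8 -279.7] long 35.0 short 34.8 ang 35.4 n 1250 z 54.1
[258. 194.] 767 [ 429.  -330.2   53.8]
key c [ 429.2 -331.2] long 43.7 short 16.7 ang 9.18 n 767 z 53.9
box c [ 436.1 -286.9] long 195.8 short 103.7 ang 99.45 n 18955 z 41.1
t 45.17 at [ 430.5 -329.1  151.4] yaw 10.12 gap 0.4 F [-0.5  0.1 -0.2]
  row [-0.0016, -0.0019, 0.0814] [0.03, 0.06, 0.32]
```

View pics/k5t.png

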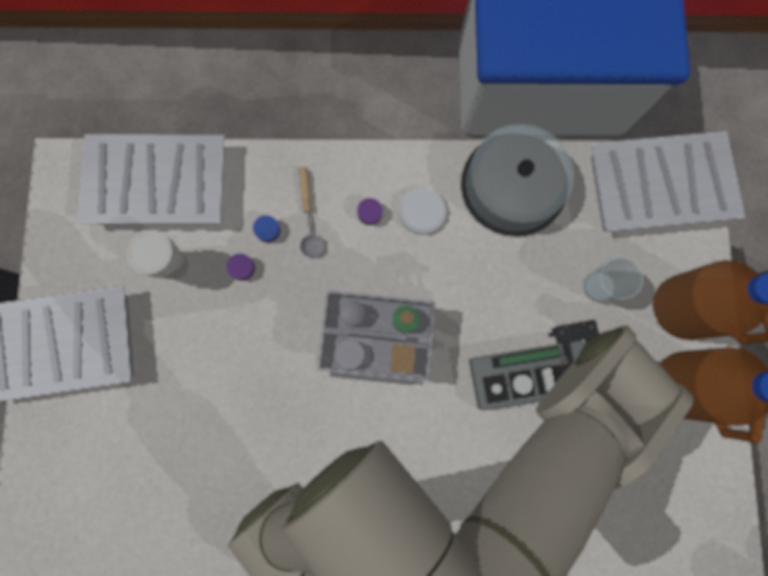

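View pics/k5.png

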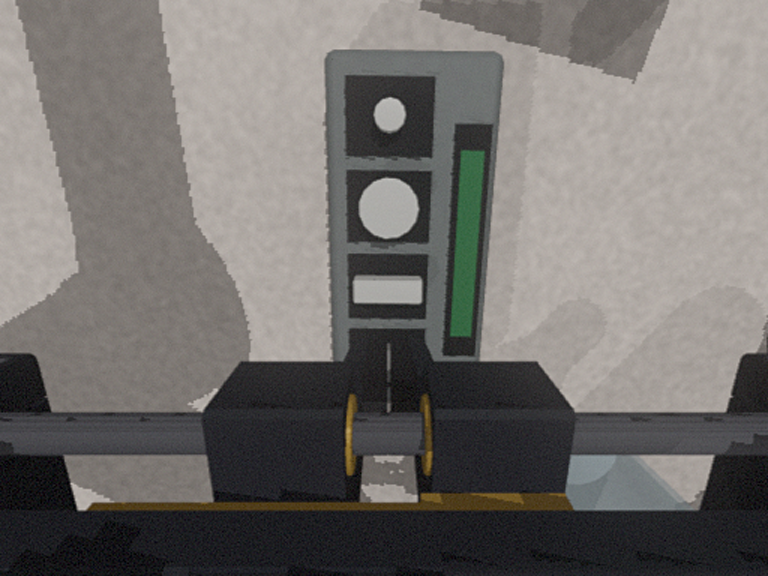

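View pics/k5s.png

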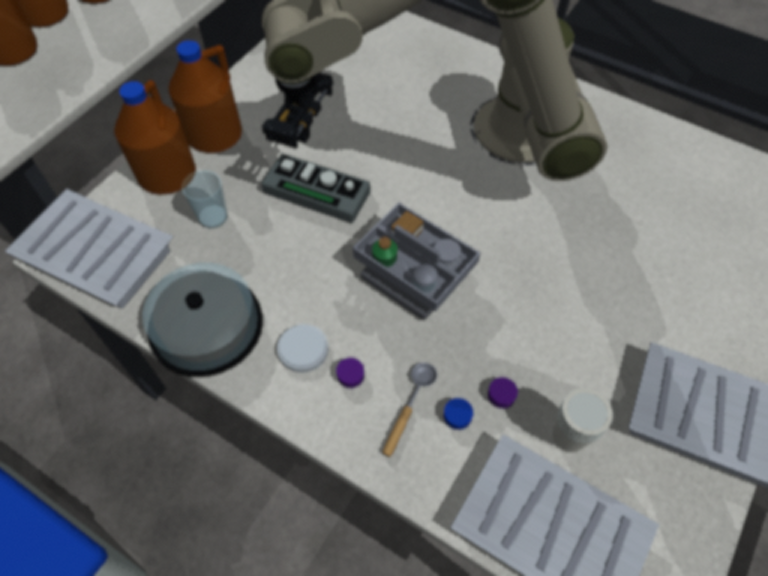

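send_rows(
  commands=[
    [[-0.0016, -0.0017, 0.03, 0, 0, 0], [-0.0016, -0.0017, 0.06, 0, 0, 0], [-0.0016, -0.0017, 0.085, 0, 0, 0], [-0.0016, -0.0017, 0.088, 0, 0, 0], [-0.0016, -0.0017, 0.088, 0, 0, 0]],
  ],
)

```text
time_s: 45.9
tcp_pos: [429.1, -331.5, 63.5]
eef_rot: [[-0.175, 0.985, 0.001], [0.985, 0.175, -0.001], [-0.001, 0.0, -1.0]]
contact_force: [-0.0, -0.3, -0.2]
finger_gap: 0.004
```

```bash
python3 - <<'E'
from post import *
to((429,-330.8,47.5,9.8))
E
```

```text
t 45.9 at [ 429.1 -331.5   63.5] yaw 10.07 gap 0.4 F [-0.  -0.3 -0.2]
  row [0.0007, 0.0, 0.016] [0.03, 0.05, 0.27]
```

send_rows(
  commands=[
    [[0, 0, 0.004, 0, 0, 0], [0, 0, 0.008, 0, 0, 0], [0, 0, 0.012, 0, 0, 0], [0, 0, 0.016, 0, 0, 0], [0, 0, 0.016, 0, 0, 0]],
  ],
)

```text
time_s: 46.52
tcp_pos: [429.0, -331.4, 48.2]
eef_rot: [[-0.175, 0.985, 0.0], [0.985, 0.175, -0.001], [-0.001, 0.0, -1.0]]
contact_force: [-5.0, 4.1, 15.8]
finger_gap: 0.003
```

send_rows(
  commands=[
    [[0, 0, 0, 0, 0, 0], [0, 0, 0, 0, 0, 0], [0, 0, 0, 0, 0, 0]],
  ],
)

```text
time_s: 46.9
tcp_pos: [429.0, -331.4, 48.2]
eef_rot: [[-0.175, 0.985, 0.001], [0.985, 0.175, -0.001], [-0.001, 0.0, -1.0]]
contact_force: [-4.5, 3.8, 17.1]
finger_gap: 0.004
```

send_rows(
  commands=[
    [[0, 0, -0.02, 0, 0, 0], [0, 0, -0.04, 0, 0, 0], [0.03, 0, -0.04, 0, 0, 0], [0.051, 0, -0.04, 0, 0, 0], [0.051, 0, -0.04, 0, 0, 0]],
  ],
)

```text
time_s: 47.52
tcp_pos: [419.8, -280.2, 86.7]
eef_rot: [[-0.176, 0.984, -0.0], [0.984, 0.176, 0.0], [0.0, -0.0, -1.0]]
contact_force: [0.5, 0.1, 0.0]
finger_gap: 0.004
```

```bash
python3 - <<'E'
from post import *
to((420.6,-279.6,47.5,9.8))
E
```

```text
t 47.52 at [ 419.8 -280.2   86.7] yaw 10.13 gap 0.4 F [0.5 0.1 0. ]
  row [0.0004, 0.0009, 0.0392] [-0.02, -0.03, 0.33]
```

send_rows(
  commands=[
    [[0, 0.001, 0.01, 0, 0, 0], [0, 0.001, 0.022, 0, 0, 0], [0, 0.001, 0.03, 0, 0, 0], [0, 0.001, 0.036, 0, 0, 0], [0, 0.001, 0.0395, 0, 0, 0]],
  ],
)

```text
time_s: 48.15
tcp_pos: [420.8, -281.0, 47.8]
eef_rot: [[-0.175, 0.985, -0.001], [0.985, 0.175, -0.0], [-0.0, -0.001, -1.0]]
contact_force: [-11.4, 6.4, 35.9]
finger_gap: 0.004
```

send_rows(
  commands=[
    [[0, 0, 0, 0, 0, 0], [0, 0, 0, 0, 0, 0], [0, 0, 0, 0, 0, 0]],
  ],
)

```text
time_s: 48.52
tcp_pos: [420.7, -280.9, 48.2]
eef_rot: [[-0.175, 0.985, -0.0], [0.985, 0.175, -0.0], [-0.0, -0.0, -1.0]]
contact_force: [-6.8, 2.6, 13.9]
finger_gap: 0.004
```

send_rows(
  commands=[
    [[0, 0, -0.03, 0, 0, 0], [0, 0, -0.08, 0, 0, 0], [0, 0, -0.14, 0, 0, 0], [0, 0, -0.16, 0, 0, 0], [0, 0, -0.16, 0, 0, 0]],
  ],
)

```text
time_s: 49.15
tcp_pos: [421.3, -281.2, 208.2]
eef_rot: [[-0.175, 0.985, 0.002], [0.985, 0.175, -0.002], [-0.003, 0.002, -1.0]]
contact_force: [0.5, 0.6, -1.3]
finger_gap: 0.006
```

```bash
python3 - <<'E'
from post import *
keys('k7.png')
to((420.6,-279.6,200,9.8))
look('k7',('scene','top'))
w=np.load('/tmp/last_top.npz')['w'];X,Y,Z=w[...,0],w[...,1],w[...,2]
m=(X>400)&(X<620)&(Y>-110)&(Y<130)&(Z>90)&(Z<97); rect(w[m],'rim top')
im=cv2.imread('pics/k7t.png'); cv2.imwrite('pics/k7c.png',cv2.resize(im[270:400,300:460],None,fx=4,fy=4))
E
```

```text
[259. 131.] 209 [ 412.1 -228.3   54. ]
key c [ 412.1 -228.3] long 16.4 short 16.1 ang 10.35 n 209 z 54.1
[259. 176.] 744 [ 420.4 -279.1   54. ]
key c [ 420.6 -279.4] long 34.5 short 34.3 ang 10.88 n 744 z 54.0
[258. 218.] 451 [ 428.7 -329.3   53.6]
key c [ 429.  -330.1] long 42.3 short 14.8 ang 9.64 n 451 z 53.8
box c [ 438.3 -301.8] long 226.5 short 103.9 ang 99.36 n 10004 z 41.1
t 49.2 at [ 420.9 -280.7  206.8] yaw 10.05 gap -0.0 F [-0.9 -0.7  0.4]
  row [0.0011, -0.0001, 0.0068] [0.01, 0.0, 0.25]
rim top c [510.6   4.1] long 209.9 short 152.3 ang 83.95 n 875 z 93.8
```

View pics/k7c.png

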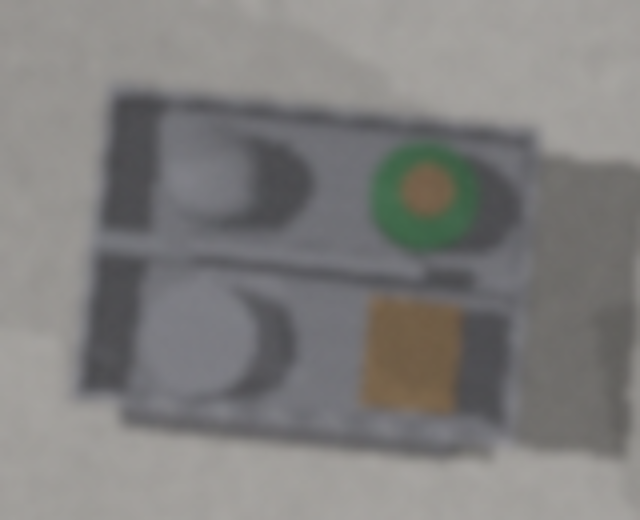

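View pics/k7.png

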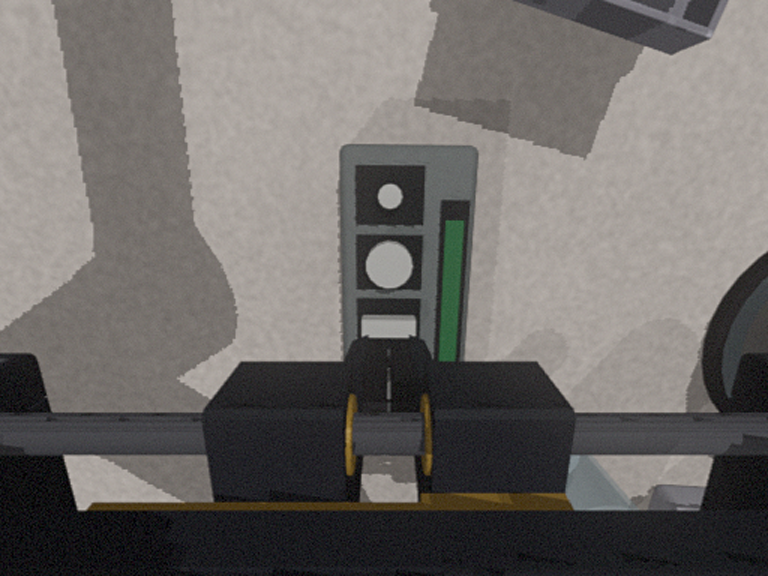

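```bash
python3 -c "
from h import *
print(arm.finish_job())"
```

```text
the job is handed in; nothing more can be done
None
```

I handed the job in at 49 s with every step done in the order asked; no verdict was reported.

- **Caddy:** it sits on the scale platform. In the top camera its centre is about 1–2 mm from the platform's and the angles match. Its position was unchanged after loading and again after the last key.
- **Keys:** I pressed wake and zero with the caddy empty, then hold and print after all four containers were in and released. Each press bottomed at a tip height of 48.2–48.3 mm, 6 mm down, with 11–17 N held. No state reading shows key travel, so tip height and force are the evidence.
- **Containers:** the carton, cruet, shaker and tin stand upright in the caddy. There was no relish jar on the table.
- **Other things:** I touched no cups, lids, tip jar, spoon or look-alikes.

**Worth knowing**
- **Print press:** the force spiked to about 38 N at the fingertips before settling at 14 N. That is below the 40 N body limit.
- **Tin and spoon:** while the arm was elsewhere, the tin was knocked about 2 cm and the spoon next to it also shifted a few millimetres. I found the tin again before picking it.
- **Cameras:** they disagreed by about 4–8 mm, so I worked mainly from the wrist camera.

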